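Wedge the stem trough tight and load it

ROBOT

A 7-joint arm with a two-finger parallel gripper is mounted at the origin on the work surface. World frame = base frame: x ahead of the robot, y to its left, z up, the work surface at z = 0. Lengths are in m, angles in rad, forces in N, time in s.
With the tool pointing down it reaches from about 0.4 to 0.85 m from the base axis. Payload 4.5 kg.
Tool frame: the origin (TCP) lies on the centre line of the jaws, within the pads' length; the fingertips stand 8 mm ahead of it and the grasp point (between the pads) lies 11 mm behind it; z points along the fingers, x is the direction in which the jaws open and shut, and the axes are right-handed (so a half turn about z gives the same grasp; the last joint's range is limited). The gripper opens to 88 mm and grips with 3 to 60 N. Pads are 18 mm wide; open, the fingers measure 123 mm over their backs; the gripper's body (75 mm by 187 mm) begins 45 mm behind the grasp point.
Start: joints at [1.191, 0.689, -0.195, 1.565, 0.157, 0.902, -0.215], TCP at [0.251, -0.572, 0.223] pointing down, gripper open.
Joint ranges: [-3.01, 3.01], [-0.46, 2.08], [-1.47, 1.51], [0.13, 2.56], [-1, 4.14], [0.04, 2.09], [-2.66, 2.66]. Speed limits (rad/s): [2.57, 2.57, 3.14, 3.14, 3.14, 3.14, 3.14].

INTERFACE

Orientations are given as a unit quaternion [x, y, z, w].
In Python, from plant import get_state, snapshot, finish_job, boxes_of, pinpoint gives the robot as it stands.
- The arm moves only by the shell command python3 -m creep 'ROWS' [FORCE]. ROWS is JSON, a list of rows, each an object with "hand": the finger opening in m, from 0 to 0.0881; "slide": the shift along the tool's x, y, z in m, a list of three; "turn": the turn about the tool's z in degrees. A call has 1 to 5 rows; each row shifts and turns the commanded pose from where the row before left it, along the tool's axes as they then stand; what a row does not reach is not made up. A row lasts 1/8 s, in which the tool goes at most 62.5 mm and 10.7 degrees, less where a joint would pass 70% of its speed; a pose out of reach is approached as far as the arm can. A call is refused whole if a number of a shift passes 0.0625 or a number of a turn 10.7, either way. A call with a gripper value outside its range is refused whole. The fingers move at their own pace and stop on an object; FORCE is the grip in N (left out, the last holds). Time passes only in rows, so rows that do not move let the fingers close. It gives the time, the measured TCP pose, the force and the opening at its end, in the units of the state.
- get_state(): the state, without advancing time (a new reading comes with each control period).
- snapshot(name): name is "side" or "top"; returns a dict with "frame" (384x512x3 uint8, red, green, blue), "depth" (384x512 float32, m along the optical axis (not along the pixel's ray), 0 where there is no reading), "mtx" (3x3 intrinsics, pixels), "camera_from_world" (4x4, takes a point from world to camera coordinates). Camera axes: x right, y down, z forward; pixel columns grow to the right and rows downward; lengths in m; the calibration is good to about 2 mm. A picture is of the moment at which its call begins.
- finish_job(): hands the job in, once; it reports no verdict.
Trained networks look in a picture, given as the dict that the camera call returned (one of the last four; its "shot" number tells which), for a name from the list of things; names that differ only in an ending like _2 or _b are one class to them, and where a whole thing is asked for, a point or a joint stands for the part that bears it (a point fixed in the world has none). Each returns a list of dicts, best first, with "conf" (0 to 1); they miss things now and then, are a little off and sometimes report something else, mostly with a low value. They report only what shows in the picture. A call takes as long as a camera call. They do not tell look-alikes from the thing itself.
- boxes_of(target, picture): "uv" ([column, row] in pixels, amid what is visible of it).
- pinpoint(target, picture): "uv" ([column, row] in pixels: a listed point, or the origin of a listed thing).
The state is a dict: "clock": time; "q": joint angles; "qd": joint speeds; "joint_torque": joint torques, N m; "tool_pos": TCP position; "eef_rot": TCP orientation; "contact_force": force on the tool from outside, world axes, zero at the start; "moment": the same for the moment, N m; "opening": opening from 0.0 (shut) to 1.0 (fully open).
Only numpy, scipy, OpenCV 4.12 (cv2) and the standard library are available. Lean on these libraries where they do the work, as an engineer would, in place of code of your own. Each camera call takes 0.05 s, during which the arm holds its last target.

TASK

The wooden trough sits loose on its carrying board: take the hammer by its handle and tap the orange wedge in with separate firm blows, three or more, never touching it with the gripper, until it stops advancing and holds the trough hard against the fence. Then lay every loose stem down in the trough, bamboo in the bay that already holds a bamboo and willow in the bay that already holds a willow, and put the hammer away in the green tool tray. Leave the tape measure and the wire spool where they are.

Things in the scene. Friction and masses are not known exactly. Their poses are not given: they have to be found in the camera images.
- board: fixed plywood carrying board, 300 (x) by 245 (y) by 18 mm; origin on its underside, midway in x, 130 mm from its -y edge. On its top a dark fence along the +x side and a dark end stop on the +y side, both 28 mm high, and the cleat at the -x side; the trough lies between. The wedge stands in the gap between cleat and trough and is driven along the board's +y.
- cleat: fixed dark wooden cleat on the board, 172 mm long, 34 mm high, with two black knobs 12 mm high; its slanted inner face makes the gap beside the trough narrow 1 in 5 towards +y. Origin under it, axes as the board's. It is set up to 10 mm to either side along y from start to start, and the place where the wedge stops shifts with it.
- trough: loose open wooden trough, 0.4 kg, 166 (x) by 184 (y) by 34 mm high, walls and floor 8 mm; a divider 30 mm high makes two bays, each 150 mm long in x and 80 mm wide in y. Origin at the centre of its underside, axes as the board's. At the start it is 1 to 6 mm short of fence and end stop; the wedge drives it up to them.
- bay_left (a point): centre of the floor of the trough's +y bay (44 mm from the trough's centre)
- bay_right (a point): centre of the floor of the trough's -y bay
- wedge: loose orange wedge, 0.14 kg, 150 mm long (y axis), 40 mm high, 48 mm wide at the butt (-y end), 18 mm at the thin end; origin on its underside halfway along. Straight face (+x) to the trough, slanted face to the cleat. Starts loose in the gap, butt overhanging, 28 to 48 mm short of tight; slides with a few N, shifts the trough, then stops hard and stays. Blows of 12 to 20 N seat it.
- wedge_butt (a point): centre of the wedge's butt end, the 48 by 40 mm face to be struck, 20 mm above the wedge's underside (38 mm above the bench)
- hammer: loose hammer, 0.38 kg, lying flat: head 90 mm long and 31 mm thick along its y axis, striking faces at both ends; handle to its -x side, 22 mm wide and 22 mm high, its thicker end (26 by 31 mm) 216 mm from the head's middle. Origin under the head's middle, on its underside; head and handle axes are 15.5 mm above it. The centre of mass is about 20 mm from the head's middle, on the handle side.
- hammer_head (a point): middle of the hammer's head, 45 mm from either striking face
- hammer_grip (a point): point on the handle's axis 42 mm from the head's middle, where it can be gripped
- tray: fixed green open tool tray, 290 mm (x) by 135 mm (y) by 32 mm high, walls and floor 5 mm, empty at the start; origin at the centre of its underside
- bamboo0: bamboo: light green round stem with two pale nodes, 22 mm thick, short side stubs 30 mm from the middle keep it from rolling, 120 mm long along its x axis, origin at its middle, on its axis. Lies in one of the bays at the start, and shows which bay is for its kind.
- willow0: willow: dark brown round stem, 16 mm thick, small buds 33 mm and more from the middle keep it from rolling, 120 mm long along its x axis, origin at its middle, on its axis. Lies in one of the bays at the start, and shows which bay is for its kind.
- bamboo1: bamboo: light green round stem with two pale nodes, 22 mm thick, short side stubs 30 mm from the middle keep it from rolling, 120 mm long along its x axis, origin at its middle, on its axis. Lies on the bench at the start; may be absent.
- bamboo2: bamboo: light green round stem with two pale nodes, 22 mm thick, short side stubs 30 mm from the middle keep it from rolling, 120 mm long along its x axis, origin at its middle, on its axis. Lies on the bench at the start; may be absent.
- willow1: willow: dark brown round stem, 16 mm thick, small buds 33 mm and more from the middle keep it from rolling, 120 mm long along its x axis, origin at its middle, on its axis. Lies on the bench at the start; may be absent.
- willow2: willow: dark brown round stem, 16 mm thick, small buds 33 mm and more from the middle keep it from rolling, 120 mm long along its x axis, origin at its middle, on its axis. Lies on the bench at the start; may be absent.
- willow3: willow: dark brown round stem, 16 mm thick, small buds 33 mm and more from the middle keep it from rolling, 120 mm long along its x axis, origin at its middle, on its axis. Lies on the bench at the start; may be absent.
- willow4: willow: dark brown round stem, 16 mm thick, small buds 33 mm and more from the middle keep it from rolling, 120 mm long along its x axis, origin at its middle, on its axis. Lies on the bench at the start; may be absent.
- tape_measure: bystander: black tape measure 62 by 70 by 34 mm, loose; origin under its centre
- wire_spool: bystander: standing spool of copper wire, 72 mm thick, 50 mm high, loose; origin under its centre
Things that resemble listed ones, but are neither listed nor needed, are in the scene too. Leave any red look-alike of the willow1 alone. What is shaped like the willow0 but red is not meant.

How it is judged:
By the outcome, as a careful person would: the job done as asked, in the order asked, and still so for the second after the job is handed in, with the robot touching nothing.
Of bamboo1, bamboo2, willow1, willow2, willow3, willow4 only 4 to 6 are there at a start; the rules pass over those that are not, and their reading is None.
At some moment in a run one of bamboo1, bamboo2, willow1, willow2, willow3, willow4 may be knocked a few centimetres aside while the robot is not near it.
Once in a run the grip may slacken for a moment while it holds something.
It also fails if it takes over 208 s, if anything falls off the work surface, if the arm or the gripper's body presses on something with over 40 N, if the wrist force passes 120 N, or if a joint passes its speed limit or range.

## Working session

There is one attempt and no reset: what is moved stays moved. The work goes in short steps, Python scripts to look and compute and a shell command to move; the robot and the scene stay as the last step left them, time stands still between calls to the robot, and variables do not carry over. Pictures are saved under pics/ and viewed, and the job is handed in when it is done.

```bash
ls -la; mkdir -p pics
python3 - <<'E'
from plant import *
import cv2,numpy as np
s=get_state();print({k:np.round(v,3).tolist() for k,v in s.items()})
for n in("side","top"):
    p=snapshot(n);print(n,p.keys());print(np.round(p['mtx'],1).tolist(),np.round(p['camera_from_world'],4).tolist())
    cv2.imwrite(f'pics/{n}0.png',cv2.resize(p['frame'][:,:,::-1],(800,600),interpolation=cv2.INTER_CUBIC))
E
```

```text
total 12
drwxr-xr-x  3 agent agent 4096 Dec  7 01:13 .
drwxr-xr-x 23 root  root  4096 Dec  7 01:13 ..
drwxr-xr-x  2 agent agent 4096 Dec  7 01:13 pics
{'clock': 0.0, 'q': [1.191, 0.69, -0.195, 1.566, 0.157, 0.902, -0.215], 'qd': [-0.002, -0.002, -0.0, 0.0, 0.001, 0.001, -0.0], 'joint_torque': [0.0, -52.756, -1.267, -15.343, -0.053, 0.007, 0.0], 'tool_pos': [0.251, -0.572, 0.222], 'eef_rot': [0.837, -0.547, -0.001, -0.0], 'contact_force': [0.936, 0.486, 0.672], 'moment': [-0.004, -0.007, -0.002], 'opening': 1.005}
side dict_keys(['frame', 'depth', 'mtx', 'camera_from_world', 'shot'])
[[469.9, 0.0, 263.9], [0.0, 469.9, 194.3], [0.0, 0.0, 1.0]] [[0.929, -0.3701, 0.0014, -0.5574], [-0.1914, -0.4839, -0.854, 0.1885], [0.3167, 0.7931, -0.5203, 1.5272], [0.0, 0.0, 0.0, 1.0]]
top dict_keys(['frame', 'depth', 'mtx', 'camera_from_world', 'shot'])
[[360.6, 0.0, 252.6], [0.0, 360.6, 189.9], [0.0, 0.0, 1.0]] [[0.0665, -0.9978, -0.0063, 0.0011], [-0.9669, -0.0629, -0.2471, 0.6075], [0.2462, 0.0226, -0.969, 0.9162], [0.0, 0.0, 0.0, 1.0]]
```

View pics/side0.png

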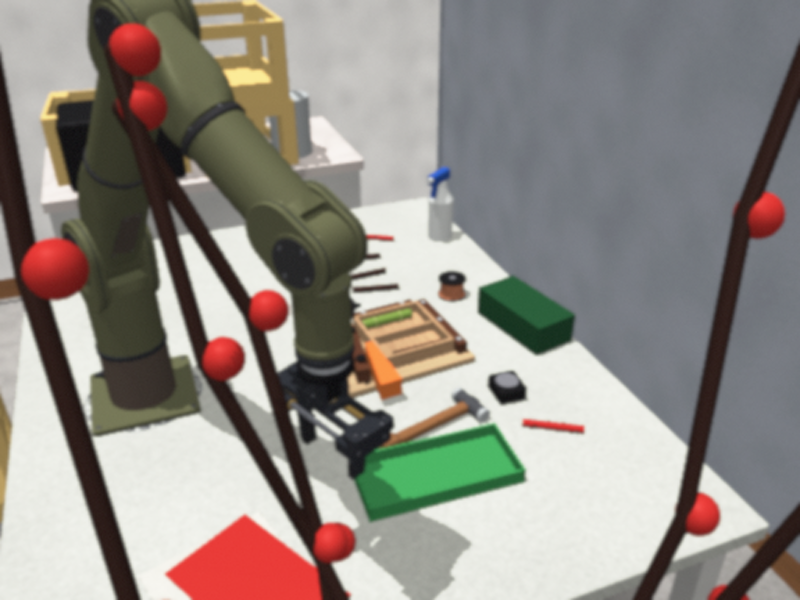

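View pics/top0.png

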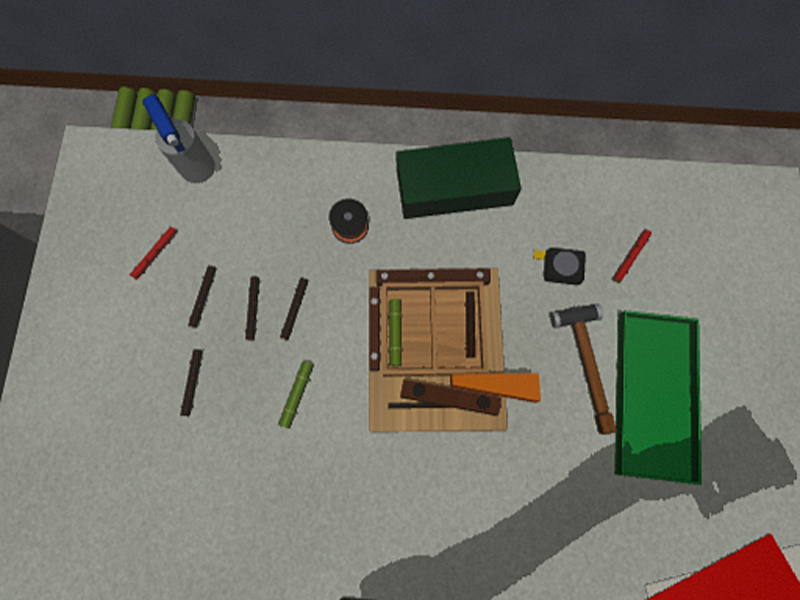

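The top view shows the board at about (435,350) px with bamboo0 in the left (+y) bay and willow0 in the right one. The hammer lies at about (585,360) and the tray at (660,395). There are four dark willows and one bamboo loose on the left, and the red look-alikes are at (153,252) and (632,255).

```bash
cat > h.py <<'E'
from plant import *
import cv2,numpy as np
from scipy.spatial.transform import Rotation as R
def ray(p,uv):
    K=np.array(p['mtx']);T=np.array(p['camera_from_world']);d=np.linalg.inv(K)@[uv[0],uv[1],1]
    Ti=np.linalg.inv(T);return Ti[:3,3],Ti[:3,:3]@d
def at_z(p,uv,z):
    o,d=ray(p,uv);return o+d*(z-o[2])/d[2]
def at_depth(p,uv):
    u,v=int(round(uv[0])),int(round(uv[1]));o,d=ray(p,uv)
    w=p['depth'][max(0,v-1):v+2,max(0,u-1):u+2];w=w[w>0]
    return o+d*np.median(w) if len(w) else None
def proj(p,X):
    c=np.array(p['camera_from_world'])@[*X,1];q=np.array(p['mtx'])@c[:3];return q[:2]/q[2]
def cloud(p):
    K=np.array(p['mtx']);Ti=np.linalg.inv(p['camera_from_world']);h,w=p['depth'].shape
    u,v=np.meshgrid(np.arange(w),np.arange(h));d=p['depth']
    c=np.stack([(u-K[0,2])/K[0,0]*d,(v-K[1,2])/K[1,1]*d,d],-1);X=c@Ti[:3,:3].T+Ti[:3,3];X[d<=0]=np.nan;return X
def tri(pa,ua,pb,ub):
    oa,da=ray(pa,ua);ob,db=ray(pb,ub);A=np.stack([da,-db],1);s=np.linalg.lstsq(A,ob-oa,rcond=None)[0]
    a=oa+da*s[0];b=ob+db*s[1];return (a+b)/2,np.linalg.norm(a-b)
def elong(p,mask,minA=15):
    "components -> world centre/yaw/length using depth"
    X=cloud(p);n,l,st,c=cv2.connectedComponentsWithStats(mask.astype(np.uint8));out=[]
    for i in range(1,n):
        if st[i,4]<minA: continue
        P=X[l==i];P=P[~np.isnan(P[:,0])]
        if len(P)<10: continue
        m=P.mean(0);w,V=np.linalg.eigh(np.cov(P[:,:2].T));a=V[:,1];t=(P[:,:2]-m[:2])@a
        mid=m[:2]+a*(t.max()+t.min())/2
        out.append(dict(px=c[i].round(0).tolist(),A=int(st[i,4]),xy=mid.round(4).tolist(),ztop=round(float(np.percentile(P[:,2],85)),4),yaw=round(float(np.degrees(np.arctan2(a[1],a[0])))%180,1),L=round(float(np.ptp(t)),3),W=round(float(4*np.sqrt(max(w[0],0))),3)))
    return out
E
python3 - <<'E'
from h import *
p=snapshot('top');s=snapshot('side')
for n in ['board','cleat','trough','bay_left','bay_right','wedge','wedge_butt','hammer','hammer_head','hammer_grip','tray','bamboo1','willow1','tape_measure','wire_spool']:
    for q,nm in((p,'top'),(s,'side')):
        for d in pinpoint(n,q)[:8]:
            x=at_depth(q,d['uv']);print(n,nm,round(d['conf'],2),np.round(d['uv'],1),None if x is None else x.round(3))
E
```

```text
board side 0.79 [248.8 222.8] [ 0.518 -0.064  0.025]
cleat top 0.22 [419.4 249.6] [ 0.481 -0.439  0.006]
cleat side 0.73 [226.3 233.7] [ 0.284 -0.586  0.396]
cleat side 0.49 [250.5 251.6] [ 0.468 -0.217  0.026]
trough top 0.83 [277.9 211. ] [ 0.557 -0.033  0.049]
trough top 0.52 [302.2 205.6] [ 0.578 -0.1    0.042]
trough side 0.74 [254.4 218.3] [ 0.546 -0.044  0.025]
bay_left top 0.93 [261.8 208. ] [0.567 0.013 0.027]
bay_left top 0.72 [224.6 143.9] [0.745 0.133 0.052]
bay_left side 0.71 [250.9 210.7] [ 0.542 -0.021  0.044]
bay_right top 0.61 [293.7 210.9] [ 0.564 -0.079  0.028]
bay_right side 0.32 [278.9 308.3] [ 0.464 -0.455  0.002]
wedge top 0.62 [315.  247.3] [ 0.462 -0.136  0.06 ]
wedge side 0.68 [242.8 242.9] [ 0.447 -0.204  0.058]
wedge side 0.15 [266.4 223. ] [ 0.561 -0.12   0.05 ]
wedge_butt top 0.74 [314.6 251.3] [ 0.454 -0.139  0.039]
wedge_butt top 0.63 [344.2 249.9] [ 0.461 -0.215  0.059]
wedge_butt side 0.91 [249.1 250.5] [ 0.463 -0.216  0.032]
wedge_butt side 0.75 [292.5 262.7] [ 0.571 -0.311  0.022]
wedge_butt side 0.68 [230.8 175.1] [0.575 0.31  0.01 ]
wedge_butt si
[... 1119 characters left out ...]
1 top 0.5 [187.9 199. ] [0.582 0.229 0.017]
willow1 side 0.63 [240.5 152.3] [0.686 0.503 0.006]
willow1 side 0.54 [229.7 176.3] [0.568 0.302 0.01 ]
willow1 side 0.5 [238.4 185.9] [0.579 0.224 0.004]
willow1 side 0.5 [352.8 273. ] [ 0.729 -0.408  0.008]
willow1 side 0.5 [278.9 305. ] [ 0.468 -0.445  0.004]
willow1 side 0.43 [268.5 223. ] [ 0.568 -0.121  0.049]
willow1 side 0.43 [231.  163.2] [ 0.299 -0.59   0.555]
tape_measure top 0.74 [358.7 172.4] [ 0.688 -0.261  0.036]
tape_measure side 0.75 [323.2 254.3] [ 0.681 -0.306  0.019]
wire_spool top 0.55 [220.7 144.1] [0.744 0.144 0.052]
wire_spool top 0.19 [366.9 202.8] [ 0.601 -0.286  0.029]
wire_spool side 0.7 [287.6 186.3] [0.747 0.118 0.023]
```

Run:
```python
from h import *
p=snapshot('top');f=p['frame'];hsv=cv2.cvtColor(f,cv2.COLOR_RGB2HSV).astype(int);H,S,V=[hsv[...,i] for i in range(3)]
X=cloud(p);print('table z',np.nanmedian(X[100:300,20:60,2]))
roi=np.zeros(H.shape,bool);roi[140:300,90:235]=1
print('dark');[print(o) for o in elong(p,roi&(V<70))]
print('green');[print(o) for o in elong(p,(H>28)&(H<48)&(S>100))]
print('orange');[print(o) for o in elong(p,(H>5)&(H<18)&(S>200)&(V>150))]
print('tray');[print(o) for o in elong(p,(H>50)&(H<75)&(S>150)&(V>50))]
c=f[170:285,230:460];cv2.imwrite('pics/crop0.png',cv2.resize(c[:,:,::-1],None,fx=3.4,fy=3.4,interpolation=cv2.INTER_CUBIC))
```

```text
table z 0.0008402575072492535
dark
{'px': [223.0, 145.0], 'A': 229, 'xy': [0.7445, 0.1387], 'ztop': 0.0527, 'yaw': 95.3, 'L': 0.068, 'W': 0.034}
{'px': [105.0, 157.0], 'A': 24, 'xy': [0.6975, 0.4976], 'ztop': 0.0108, 'yaw': 147.7, 'L': 0.07, 'W': 0.007}
{'px': [129.0, 190.0], 'A': 233, 'xy': [0.6009, 0.4046], 'ztop': 0.0178, 'yaw': 170.7, 'L': 0.118, 'W': 0.016}
{'px': [161.0, 197.0], 'A': 234, 'xy': [0.5847, 0.3074], 'ztop': 0.018, 'yaw': 2.7, 'L': 0.119, 'W': 0.017}
{'px': [188.0, 197.0], 'A': 219, 'xy': [0.5884, 0.2291], 'ztop': 0.0178, 'yaw': 167.6, 'L': 0.117, 'W': 0.017}
{'px': [122.0, 245.0], 'A': 261, 'xy': [0.4398, 0.3996], 'ztop': 0.0178, 'yaw': 177.4, 'L': 0.12, 'W': 0.016}
{'px': [190.0, 260.0], 'A': 35, 'xy': [0.4135, 0.2041], 'ztop': 0.0156, 'yaw': 164.6, 'L': 0.085, 'W': 0.003}
green
{'px': [84.0, 70.0], 'A': 538, 'xy': [1.1667, 0.8098], 'ztop': -0.6875, 'yaw': 39.9, 'L': 0.846, 'W': 0.152}
{'px': [113.0, 66.0], 'A': 335, 'xy': [1.2065, 0.6698], 'ztop': -0.6876, 'yaw': 38.5, 'L': 0.788, 'W': 0.111}
{'px': [252.0, 212.0], 'A': 334, 'xy': [0.5517, 0.0382], 'ztop': 0.0495, 'yaw': 3.8, 'L': 0.121, 'W': 0.025}
{'px': [189.0, 252.0], 'A': 324, 'xy': [0.4304, 0.2075], 'ztop': 0.0237, 'yaw': 164.7, 'L': 0.118, 'W': 0.023}
orange
{'px': [322.0, 245.0], 'A': 624, 'xy': [0.469, -0.1429], 'ztop': 0.0608, 'yaw': 88.3, 'L': 0.149, 'W': 0.039}
tray
{'px': [421.0, 255.0], 'A': 4646, 'xy': [0.4715, -0.4413], 'ztop': 0.0092, 'yaw': 176.9, 'L': 0.287, 'W': 0.147}
```

View pics/crop0.png

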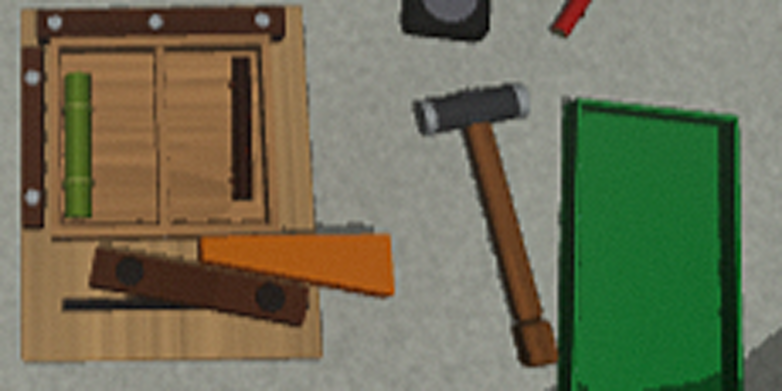

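```bash
cat > ortho.py <<'E'
from h import *
def ortho(p,z,x0,x1,y0,y1,s):
    "metric top-down warp at plane z; px: row=(x1-x)/s, col=(y1-y)/s"
    pts=np.float32([[x1,y1],[x1,y0],[x0,y0],[x0,y1]]);src=np.float32([proj(p,[a,b,z]) for a,b in pts]);dst=np.float32([[(y1-b)/s,(x1-a)/s] for a,b in pts])
    M=cv2.getPerspectiveTransform(src,dst);return cv2.warpPerspective(p['frame'],M,(int((y1-y0)/s),int((x1-x0)/s)),flags=cv2.INTER_CUBIC)
if __name__=='__main__':
    import sys
    z=float(sys.argv[1]);x0,x1,y0,y1=map(float,sys.argv[2:6]);o=sys.argv[6]
    im=np.ascontiguousarray(ortho(snapshot(sys.argv[7] if len(sys.argv)>7 else 'top'),z,x0,x1,y0,y1,max((y1-y0)/780,(x1-x0)/580))[:,:,::-1]);s=max((y1-y0)/780,(x1-x0)/580)
    for g in np.arange(np.ceil(x0/.02)*.02,x1,.02):
        r=int((x1-g)/s);cv2.line(im,(0,r),(6,r),(255,0,0),1);cv2.putText(im,f'{g:.2f}',(8,r+4),0,.35,(255,0,0),1)
    for g in np.arange(np.ceil(y0/.02)*.02,y1,.02):
        c=int((y1-g)/s);cv2.line(im,(c,0),(c,6),(255,0,0),1);cv2.putText(im,f'{g:.2f}',(c-12,18),0,.35,(255,0,0),1)
    cv2.imwrite(o,im)
E
python3 ortho.py 0.058 0.37 0.69 -0.24 0.12 pics/o58.png; python3 ortho.py 0.018 0.37 0.69 -0.24 0.12 pics/o18.png
```

```text
(no output)
```

View pics/o58.png

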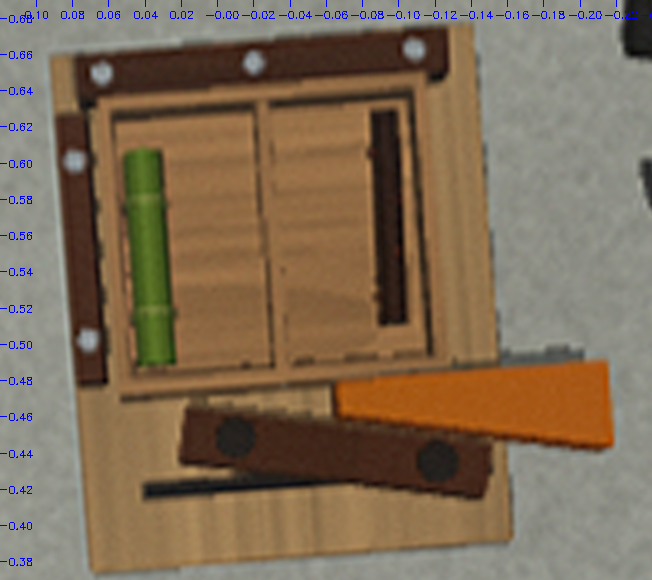

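View pics/o18.png

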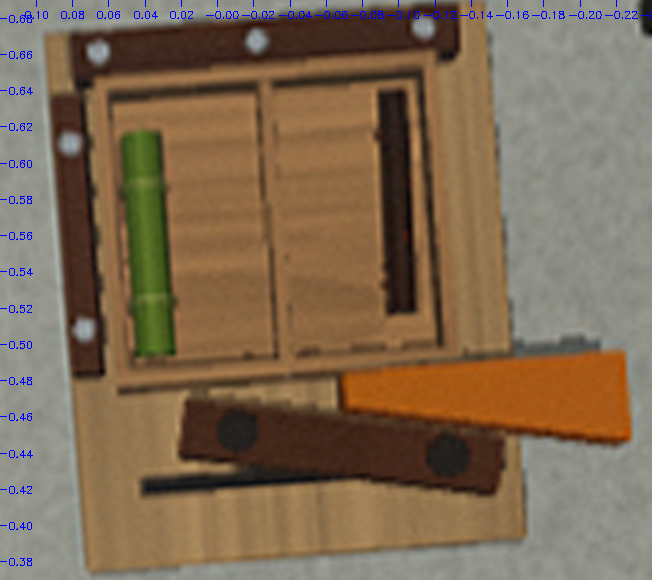

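```bash
python3 ortho.py 0.026 0.36 0.68 -0.42 -0.22 pics/oh.png
python3 - <<'E'
from h import *
p=snapshot('top');f=p['frame'];hsv=cv2.cvtColor(f,cv2.COLOR_RGB2HSV).astype(int);H,S,V=[hsv[...,i] for i in range(3)]
roi=np.zeros(H.shape,bool);roi[185:285,345:393]=1
X=cloud(p)
m=roi&(X[...,2]>.008)&(X[...,2]<.05)&(H<18)&(S>80);print([o for o in elong(p,m)])
m=roi&(X[...,2]>.012)&(S<70);print([o for o in elong(p,m)])
E
```

```text
[{'px': [380.0, 242.0], 'A': 618, 'xy': [0.4962, -0.3194], 'ztop': 0.0304, 'yaw': 13.9, 'L': 0.2, 'W': 0.026}]
[{'px': [369.0, 201.0], 'A': 342, 'xy': [0.6074, -0.293], 'ztop': 0.0316, 'yaw': 103.9, 'L': 0.09, 'W': 0.034}]
```

View pics/oh.png

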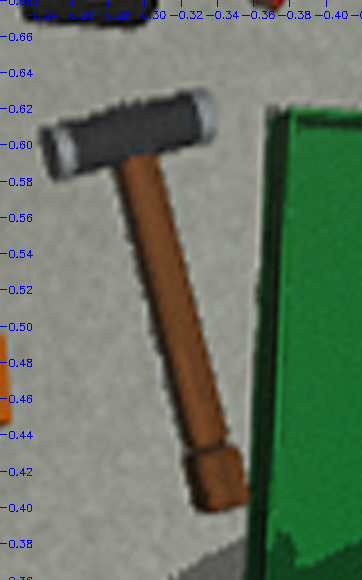

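```bash
cat > go.py <<'E'
from h import *
import sys
x,y,z,yaw=map(float,sys.argv[1:5])
s=get_state();M=R.from_quat(s['eef_rot']).as_matrix();cur=np.degrees(np.arctan2(M[1,0],M[0,0]))
d=np.array([x,y,z])-s['tool_pos']
dy=(yaw-cur+90)%180-90   # world yaw change
print('t',round(s['clock'],2),'pos',np.round(s['tool_pos'],4),'xyaw',round(cur,1),'q7',round(s['q'][6],2),'F',np.round(s['contact_force'],1),'open',round(s['opening']*.0881,4))
print('world d',d.round(4),'slide(cur axes) mm',(M.T@d*1000).round(1),'turn deg',round(-dy,1))
a=np.radians(cur+dy);M2=np.array([[np.cos(a),np.sin(a),0],[np.sin(a),-np.cos(a),0],[0,0,-1]])
print('slide after turn mm',(M2.T@d*1000).round(1))
E
python3 go.py 0.5666 -0.3031 0.12 103.9; python3 -c "
from h import *;print(R.from_quat(get_state()['eef_rot']).as_matrix().round(3))"
```

```text
t 1.95 pos [ 0.2513 -0.5723  0.2225] xyaw -66.3 q7 -0.22 F [-0.3 -0.5 -0.1] open 0.0882
world d [ 0.3153  0.2692 -0.1025] slide(cur axes) mm [-119.7 -396.9  102.5] turn deg 9.8
slide after turn mm [-185.6 -370.7  102.5]
[[ 0.402 -0.916  0.   ]
 [-0.916 -0.402 -0.   ]
 [ 0.     0.    -1.   ]]
```

```bash
python3 -m creep '[{"hand":0.06,"slide":[0,0,0],"turn":9.8},{"hand":0.06,"slide":[-0.023,-0.046,0.005],"turn":0},{"hand":0.06,"slide":[-0.023,-0.046,0.01],"turn":0},{"hand":0.06,"slide":[-0.023,-0.046,0.01],"turn":0},{"hand":0.06,"slide":[-0.023,-0.046,0.01],"turn":0}]' 40; python3 -m creep '[{"hand":0.06,"slide":[-0.023,-0.046,0.01],"turn":0},{"hand":0.06,"slide":[-0.023,-0.046,0.01],"turn":0},{"hand":0.06,"slide":[-0.023,-0.046,0.01],"turn":0},{"hand":0.06,"slide":[-0.023,-0.046,0.01],"turn":0},{"hand":0.06,"slide":[0,0,0],"turn":0}]';python3 go.py 0.5666 -0.3031 0.011 103.9
```

```text
clock: 2.58
tool_pos: [0.4091, -0.4377, 0.1874]
eef_rot: [0.787, -0.616, 0.0, 0.0]
contact_force: [-0.3, 0.1, 0.2]
opening: 0.68
clock: 3.2
tool_pos: [0.5685, -0.2989, 0.1466]
eef_rot: [0.79, -0.613, -0.0, -0.002]
contact_force: [-1.0, 0.3, 0.6]
opening: 0.682
t 3.2 pos [ 0.5685 -0.2989  0.1466] xyaw -75.6 q7 -0.97 F [-1.   0.3  0.6] open 0.0601
world d [-0.0019 -0.0042 -0.1356] slide(cur axes) mm [  4.1   3.3 135.6] turn deg 0.5
slide after turn mm [  3.6   2.8 135.6]
```

```bash
python3 -m creep '[{"hand":0.06,"slide":[0.003,0.003,0.025],"turn":0.4},{"hand":0.06,"slide":[0,0,0.025],"turn":0},{"hand":0.06,"slide":[0,0,0.025],"turn":0},{"hand":0.06,"slide":[0,0,0.02],"turn":0},{"hand":0.06,"slide":[0,0,0],"turn":0}]';python3 go.py 0.5666 -0.3031 0.011 103.9
python3 - <<'E'
from h import *
p=snapshot('top');c=p['frame'][170:285,330:460];cv2.imwrite('pics/c1.png',cv2.resize(c[:,:,::-1],None,fx=4.5,fy=4.5,interpolation=cv2.INTER_CUBIC))
E
```

```text
clock: 3.82
tool_pos: [0.5607, -0.3088, 0.0511]
eef_rot: [0.785, -0.619, -0.001, 0.001]
contact_force: [-0.7, 0.3, 0.3]
opening: 0.68
t 3.83 pos [ 0.5607 -0.3088  0.0511] xyaw -76.5 q7 -0.99 F [-0.7  0.3  0.3] open 0.06
world d [ 0.0059  0.0057 -0.0401] slide(cur axes) mm [-4.1 -7.2 40.1] turn deg -0.4
slide after turn mm [-4.1 -7.1 40.1]
```

View pics/c1.png

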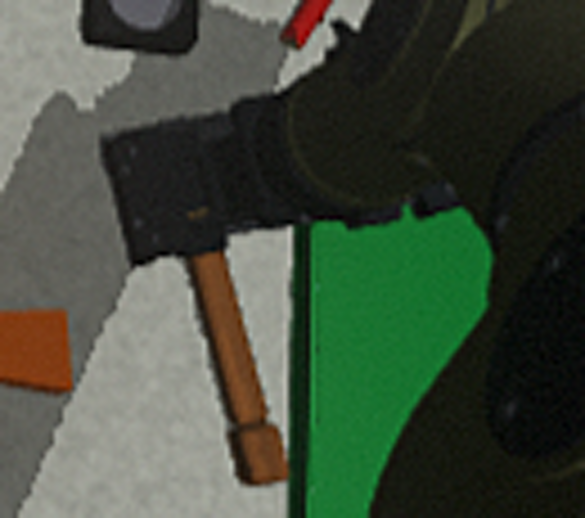

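The gripper hides the head; the handle is visible below it at (235,360) and undisturbed. I'll settle and refine.

```bash
python3 -m creep '[{"hand":0.06,"slide":[0,0,0],"turn":0},{"hand":0.06,"slide":[0,0,0],"turn":0}]';python3 go.py 0.5666 -0.3031 0.011 103.9
```

```text
clock: 4.12
tool_pos: [0.5628, -0.3092, 0.0536]
eef_rot: [0.785, -0.619, 0.001, -0.0]
contact_force: [0.5, 0.2, -0.5]
opening: 0.681
t 4.12 pos [ 0.5628 -0.3092  0.0536] xyaw -76.5 q7 -0.99 F [ 0.5  0.2 -0.5] open 0.06
world d [ 0.0038  0.0061 -0.0426] slide(cur axes) mm [-5.1 -5.1 42.6] turn deg -0.4
slide after turn mm [-5.  -5.2 42.6]
```

```bash
python3 -m creep '[{"hand":0.06,"slide":[-0.005,-0.005,0.02],"turn":-0.4},{"hand":0.06,"slide":[0,0,0.01],"turn":0},{"hand":0.06,"slide":[0,0,0],"turn":0},{"hand":0.06,"slide":[0,0,0],"turn":0}]';python3 go.py 0.5666 -0.3031 0.011 103.9
```

```text
clock: 4.62
tool_pos: [0.5658, -0.303, 0.0224]
eef_rot: [0.787, -0.616, 0.0, 0.0]
contact_force: [1.1, -0.3, 0.0]
opening: 0.685
t 4.62 pos [ 0.5658 -0.303   0.0224] xyaw -76.1 q7 -1.0 F [ 1.1 -0.3  0. ] open 0.0604
world d [ 0.0008 -0.0001 -0.0114] slide(cur axes) mm [ 0.3 -0.8 11.4] turn deg -0.0
slide after turn mm [ 0.3 -0.8 11.4]
```

```bash
python3 -m creep '[{"hand":0.06,"slide":[0,0,0.011],"turn":0},{"hand":0.06,"slide":[0,0,0],"turn":0},{"hand":0.015,"slide":[0,0,0],"turn":0},{"hand":0.015,"slide":[0,0,0],"turn":0},{"hand":0.015,"slide":[0,0,0],"turn":0}]' 55;python3 -m creep '[{"hand":0.015,"slide":[0,0,0],"turn":0},{"hand":0.015,"slide":[0,0,0],"turn":0},{"hand":0.015,"slide":[0,0,-0.01],"turn":0},{"hand":0.015,"slide":[0,0,-0.015],"turn":0},{"hand":0.015,"slide":[0,0,-0.015],"turn":0}]';python3 go.py 0.42 -0.27 0.036 94.2
```

```text
clock: 5.25
tool_pos: [0.566, -0.3029, 0.0118]
eef_rot: [0.788, -0.616, 0.0, -0.0]
contact_force: [-0.4, 0.4, -0.7]
opening: 0.365
clock: 5.88
tool_pos: [0.5662, -0.303, 0.0531]
eef_rot: [0.788, -0.616, 0.001, -0.0]
contact_force: [0.5, -0.4, 0.2]
opening: 0.168
t 5.88 pos [ 0.5662 -0.303   0.0531] xyaw -76.1 q7 -0.99 F [ 0.5 -0.4  0.2] open 0.0148
world d [-0.1462  0.033  -0.0171] slide(cur axes) mm [-67.2 134.   16.9] turn deg 9.7
slide after turn mm [-43.6 143.4  17.1]
```

Run:
```python
from h import *
for n in('top','side'):
    p=snapshot(n);c=p['frame'][170:320,230:460] if n=='top' else p['frame'][200:350,170:400];cv2.imwrite(f'pics/c2{n}.png',cv2.resize(c[:,:,::-1],None,fx=3.4,fy=3.4,interpolation=cv2.INTER_CUBIC))
```

```text
(no output)
```

View pics/c2top.png

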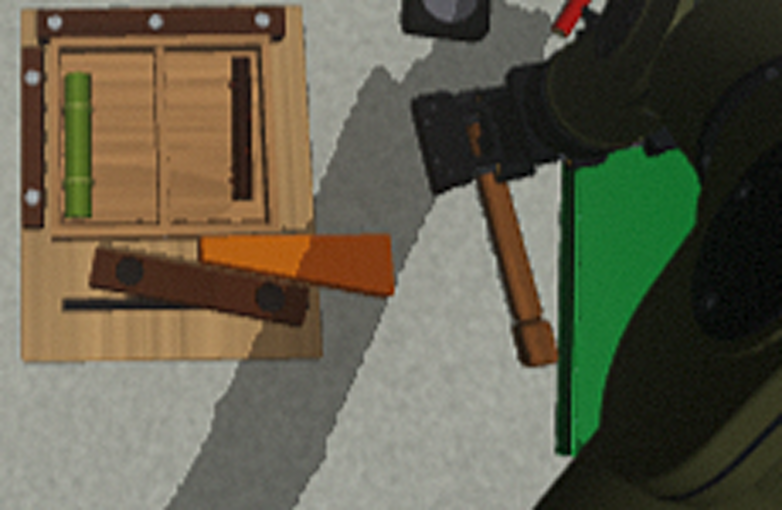

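View pics/c2side.png

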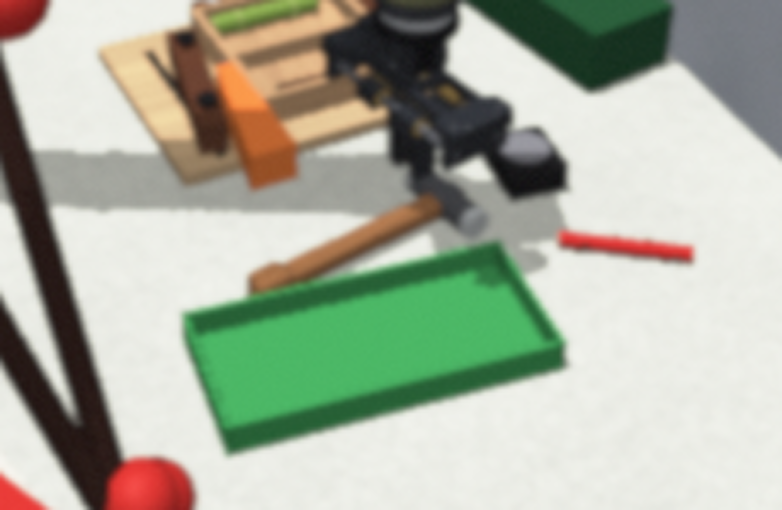

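Not held: the hammer lies unmoved while the gripper rose. I'll go again and give the fingers more time.

```bash
python3 -m creep '[{"hand":0.06,"slide":[0,0,0],"turn":0},{"hand":0.06,"slide":[0,0,0],"turn":0},{"hand":0.06,"slide":[0,0,0],"turn":0},{"hand":0.06,"slide":[0,0,0.02],"turn":0},{"hand":0.06,"slide":[0,0,0.02],"turn":0}]' 55;python3 -m creep '[{"hand":0.06,"slide":[0,0,0],"turn":0},{"hand":0.06,"slide":[0,0,0],"turn":0},{"hand":0.01,"slide":[0,0,0],"turn":0},{"hand":0.01,"slide":[0,0,0],"turn":0},{"hand":0.01,"slide":[0,0,0],"turn":0}]'; python3 -m creep '[{"hand":0.01,"slide":[0,0,0],"turn":0}]';python3 -m creep '[{"hand":0.01,"slide":[0,0,0],"turn":0}]';python3 -m creep '[{"hand":0.01,"slide":[0,0,0],"turn":0}]';python3 go.py 0.5666 -0.3031 0.011 103.9
```

```text
clock: 6.6
tool_pos: [0.5653, -0.3026, 0.0097]
eef_rot: [0.788, -0.616, -0.0, 0.0]
contact_force: [-0.2, 0.3, -0.3]
opening: 0.678
clock: 7.22
tool_pos: [0.566, -0.3029, 0.0119]
eef_rot: [0.788, -0.616, 0.0, -0.0]
contact_force: [0.2, 0.7, 0.1]
opening: 0.372
clock: 7.35
tool_pos: [0.5659, -0.3029, 0.0117]
eef_rot: [0.788, -0.616, 0.0, -0.0]
contact_force: [-0.2, -0.5, 0.2]
opening: 0.252
clock: 7.48
tool_pos: [0.5658, -0.3028, 0.0116]
eef_rot: [0.788, -0.616, 0.0, 0.0]
contact_force: [0.7, -0.5, 0.1]
opening: 0.138
clock: 7.6
tool_pos: [0.5658, -0.3028, 0.0115]
eef_rot: [0.788, -0.616, 0.0, 0.0]
contact_force: [0.4, 0.2, -0.9]
opening: 0.116
t 7.6 pos [ 0.5658 -0.3028  0.0115] xyaw -76.1 q7 -1.0 F [ 0.4  0.2 -0.9] open 0.0102
world d [ 0.0008 -0.0003 -0.0005] slide(cur axes) mm [ 0.5 -0.7  0.5] turn deg 0.0
slide after turn mm [ 0.5 -0.7  0.5]
```

Run:
```python
from h import *
for n in('top','side'):
    p=snapshot(n);c=p['frame'][170:270,310:460] if n=='top' else p['frame'][220:320,220:370];cv2.imwrite(f'pics/c3{n}.png',cv2.resize(c[:,:,::-1],None,fx=5,fy=5,interpolation=cv2.INTER_CUBIC))
    t=get_state()['tool_pos'];print(n,proj(p,t),proj(p,[.5666,-.3031,.0155]),p['depth'][int(proj(p,t)[1]),int(proj(p,t)[0])])
```

```text
top [371.11957247 216.50436004] [371.65134816 215.99988605] 0.9130627
side [289.76945113 264.10281325] [290.07301593 263.10983513] 1.4378177
```

View pics/c3top.png

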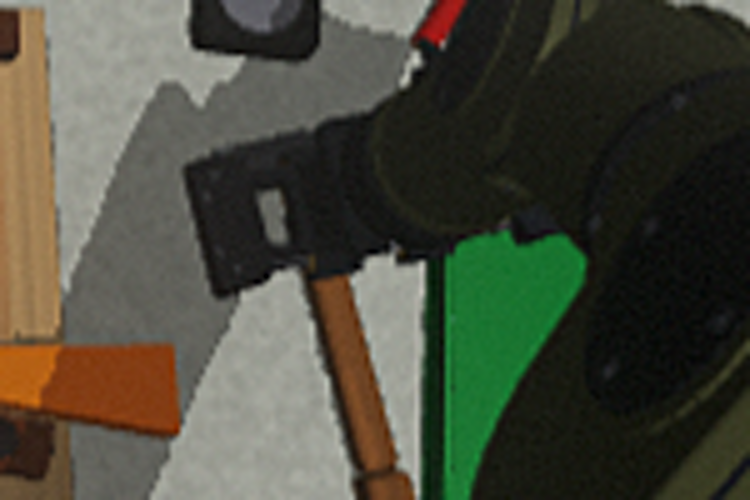

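View pics/c3side.png

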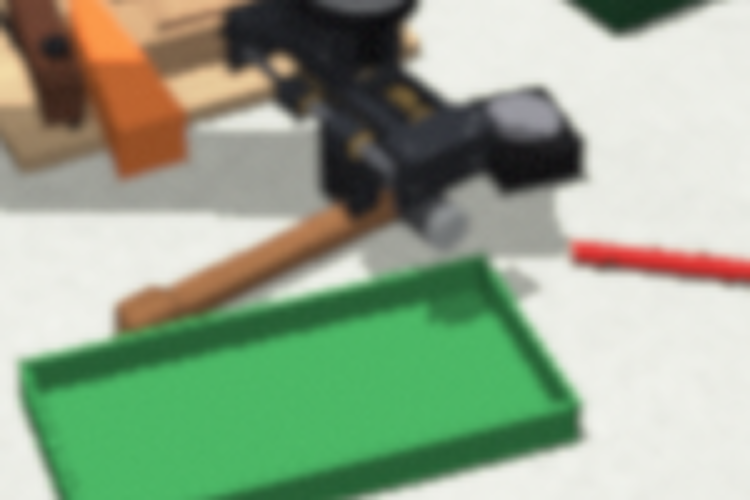

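Run:
```python
from h import *
p=snapshot('top');X=cloud(p)
print(at_z(p,(374,216),.026),at_z(p,(376.3,215.3),.0265))
# visible handle rows
f=p['frame'];hsv=cv2.cvtColor(f,cv2.COLOR_RGB2HSV).astype(int);H,S=hsv[...,0],hsv[...,1]
for v in range(224,276,6):
    c=[u for u in range(355,400) if H[v,u]<18 and S[v,u]>110]
    if c: print(v,c[0],c[-1],X[v,c].round(3)[[0,len(c)//2,-1]].tolist())
s=snapshot('side');f=s['frame'];hsv=cv2.cvtColor(f,cv2.COLOR_RGB2HSV).astype(int);H,S=hsv[...,0],hsv[...,1];X=cloud(s)
for u in range(246,306,5):
    c=[v for v in range(250,300) if 3<H[v,u]<18 and S[v,u]>100]
    if c: print(u,c[0],c[-1],X[c,u].round(3)[[0,len(c)//2,-1]].tolist())
```

```text
[ 0.56493139 -0.30643067  0.026     ] [ 0.56727545 -0.31280013  0.0265    ]
224 371 371 [[0.528, -0.274, 0.102], [0.528, -0.274, 0.102], [0.528, -0.274, 0.102]]
230 373 380 [[0.525, -0.303, 0.025], [0.525, -0.313, 0.029], [0.527, -0.324, 0.023]]
236 374 382 [[0.509, -0.307, 0.021], [0.509, -0.316, 0.028], [0.51, -0.328, 0.025]]
242 376 383 [[0.493, -0.313, 0.019], [0.492, -0.322, 0.026], [0.492, -0.329, 0.03]]
248 377 385 [[0.476, -0.316, 0.019], [0.476, -0.323, 0.03], [0.476, -0.335, 0.028]]
254 379 386 [[0.46, -0.32, 0.021], [0.459, -0.328, 0.031], [0.46, -0.336, 0.031]]
260 381 388 [[0.443, -0.325, 0.023], [0.443, -0.333, 0.03], [0.444, -0.343, 0.024]]
266 381 391 [[0.427, -0.327, 0.016], [0.427, -0.334, 0.034], [0.428, -0.349, 0.031]]
272 383 393 [[0.412, -0.331, 0.017], [0.412, -0.34, 0.032], [0.413, -0.354, 0.03]]
246 250 284 [[0.454, -0.213, 0.034], [0.409, -0.339, 0.028], [0.403, -0.355, 0.028]]
251 250 283 [[0.469, -0.218, 0.033], [0.423, -0.343, 0.031], [0.421, -0.348, 0.02]]
256 250 282 [[0.488, -0.212, 0.023], [0.438, -0.343, 0.025], [0.436, -0.348, 0.018]]
261 274 280 [[0.461, -0.326, 0.024], [0.455, -0.34, 0.025], [0.454, -0.344, 0.017]]
266 272 278 [[0.478, -0.324, 0.024], [0.473, -0.334, 0.023], [0.471, -0.341, 0.017]]
271 270 276 [[0.494, -0.324, 0.027], [0.49, -0.334, 0.025], [0.489, -0.336, 0.015]]
276 267 273 [[0.514, -0.316, 0.026], [0.509, -0.327, 0.024], [0.508, -0.33, 0.016]]
281 264 271 [[0.534, -0.308, 0.026], [0.526, -0.324, 0.025], [0.526, -0.326, 0.015]]
286 262 268 [[0.553, -0.303, 0.024], [0.548, -0.314, 0.022], [0.546, -0.319, 0.015]]
291 263 266 [[0.561, -0.321, 0.031], [0.564, -0.315, 0.018], [0.563, -0.317, 0.016]]
296 259 263 [[0.585, -0.305, 0.028], [0.584, -0.308, 0.022], [0.584, -0.309, 0.015]]
```

```bash
python3 - <<'E'
from h import *
s=snapshot('side');f=s['frame'].astype(int);X=cloud(s)
m=(f.max(-1)<75)&(np.linalg.norm(X[...,:2]-np.array([.566,-.303]),axis=-1)<.11)&(X[...,2]<.09)
v,u=np.nonzero(m);P=X[m]
o=np.argsort(P[:,2])
for i in o[::12][:60]: print(u[i],v[i],P[i].round(3))
E
python3 - <<'E'
import cv2;from h import *
s=snapshot('side');c=s['frame'][235:285,265:335];cv2.imwrite('pics/c4.png',cv2.resize(c[:,:,::-1],None,fx=11,fy=11,interpolation=cv2.INTER_NEAREST))
E
```

```text
317 254 [ 0.67  -0.284  0.007]
318 253 [ 0.67  -0.291  0.017]
304 264 [ 0.6   -0.331  0.023]
296 258 [ 0.588 -0.299  0.027]
318 250 [ 0.668 -0.293  0.031]
288 260 [ 0.557 -0.307  0.034]
291 262 [ 0.559 -0.325  0.039]
289 260 [ 0.555 -0.318  0.042]
287 255 [ 0.558 -0.297  0.046]
289 257 [ 0.557 -0.313  0.05 ]
296 256 [ 0.577 -0.321  0.054]
286 252 [ 0.555 -0.296  0.058]
291 256 [ 0.559 -0.324  0.061]
292 254 [ 0.562 -0.324  0.068]
306 259 [ 0.578 -0.384  0.09 ]
```

View pics/c4.png

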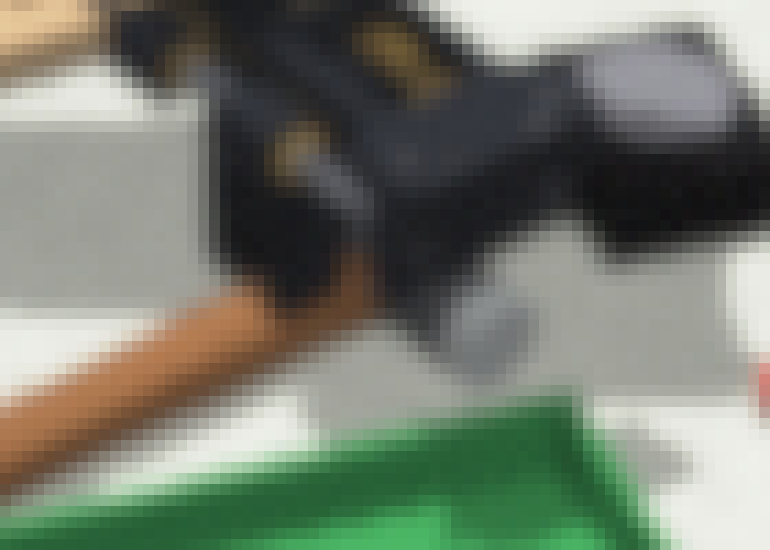

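The fingertips show at z≈0.03, above the handle, although the state says the TCP is at z=0.0115. I'll raise and check the tips in the pictures.

```bash
python3 -m creep '[{"hand":0.03,"slide":[0,0,-0.03],"turn":0},{"hand":0.03,"slide":[0,0,-0.03],"turn":0},{"hand":0.03,"slide":[0,0,-0.03],"turn":0},{"hand":0.03,"slide":[0,0,0],"turn":0},{"hand":0.03,"slide":[0,0,0],"turn":0}]'
python3 - <<'E'
from h import *
s=snapshot('side');t=np.array(get_state()['tool_pos']);print(t,proj(s,t),proj(s,t+[0,0,-.008]))
f=s['frame'].astype(int);X=cloud(s)
m=(f.max(-1)<75)&(np.linalg.norm(X[...,:2]-t[:2],axis=-1)<.06)&(X[...,2]<.2)&(X[...,2]>.03)
v,u=np.nonzero(m);P=X[m];o=np.argsort(P[:,2])
for i in o[::6][:14]: print(u[i],v[i],P[i].round(3))
im=s['frame'].copy()
for d,c in((0,(255,0,0)),(-.008,(0,255,0)),(.011,(255,255,0))):
    q=proj(s,t+[0,0,d]);im[int(round(q[1])),int(round(q[0]))]=c
c=im[200:290,255:355];cv2.imwrite('pics/c5.png',cv2.resize(c[:,:,::-1],None,fx=7,fy=6.6,interpolation=cv2.INTER_NEAREST))
E
```

```text
clock: 8.52
tool_pos: [0.5652, -0.3025, 0.1008]
eef_rot: [0.788, -0.616, -0.001, 0.0]
contact_force: [-0.2, -0.2, 0.1]
opening: 0.338
[ 0.56494293 -0.30239733  0.10037895] [290.33183005 241.1649399 ] [290.25050385 243.29076704]
296 251 [ 0.601 -0.272  0.03 ]
303 258 [ 0.606 -0.312  0.031]
286 234 [ 0.558 -0.284  0.116]
287 233 [ 0.559 -0.289  0.123]
285 232 [ 0.553 -0.288  0.127]
295 239 [ 0.565 -0.334  0.13 ]
286 230 [ 0.557 -0.286  0.133]
293 237 [ 0.56  -0.329  0.135]
297 237 [ 0.571 -0.334  0.136]
288 228 [ 0.564 -0.285  0.138]
297 235 [ 0.572 -0.33   0.14 ]
283 227 [ 0.549 -0.281  0.142]
292 234 [ 0.559 -0.325  0.144]
297 234 [ 0.571 -0.332  0.146]
```

View pics/c5.png

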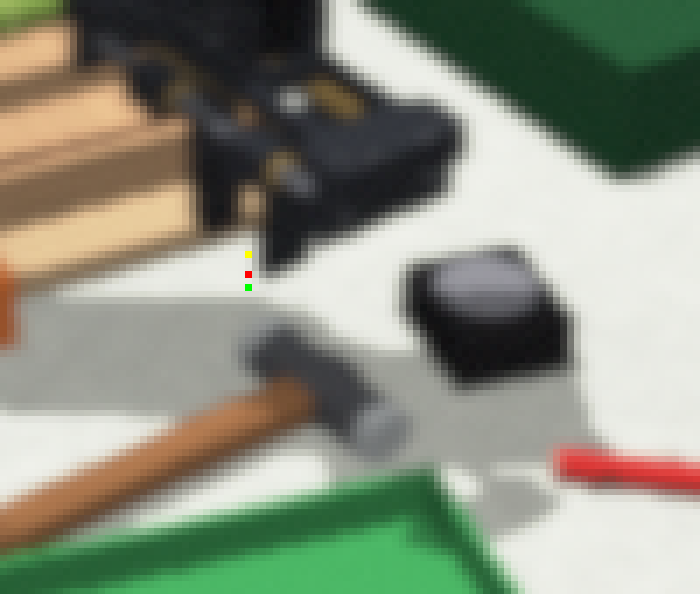

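The tips are about 20 mm higher than the reported TCP implies: the side view puts them at z≈0.115 when they should be at 0.092. I'll find the bench by touch, straddling the handle.

```bash
python3 -m creep '[{"hand":0.06,"slide":[0,0,0.02],"turn":0},{"hand":0.06,"slide":[0,0,0.02],"turn":0},{"hand":0.06,"slide":[0,0,0.02],"turn":0},{"hand":0.06,"slide":[0,0,0.02],"turn":0},{"hand":0.06,"slide":[0,0,0],"turn":0}]'; python3 -m creep '[{"hand":0.06,"slide":[0,0,0.008],"turn":0},{"hand":0.06,"slide":[0,0,0.005],"turn":0},{"hand":0.06,"slide":[0,0,0],"turn":0}]'; for i in 1 2; do python3 go.py 0.565 -0.305 0 103.9 | head -1; python3 -m creep '[{"hand":0.06,"slide":[0,0,0.003],"turn":0},{"hand":0.06,"slide":[0,0,0],"turn":0}]'; done;  python3 - <<'E'
from h import *
s=snapshot('side')
c=s['frame'][220:290,255:345];cv2.imwrite('pics/c6.png',cv2.resize(c[:,:,::-1],None,fx=8,fy=8,interpolation=cv2.INTER_NEAREST))
E
```

```text
clock: 9.2
tool_pos: [0.5643, -0.302, 0.0191]
eef_rot: [0.788, -0.616, -0.002, 0.0]
contact_force: [0.0, -0.3, -0.1]
opening: 0.678
clock: 9.57
tool_pos: [0.5658, -0.3028, 0.0085]
eef_rot: [0.788, -0.616, 0.0, 0.0]
contact_force: [0.6, -0.0, -0.1]
opening: 0.68
t 9.57 pos [ 0.5658 -0.3028  0.0085] xyaw -76.1 q7 -1.0 F [ 0.6 -0.  -0.1] open 0.0599
clock: 9.82
tool_pos: [0.5658, -0.3028, 0.0056]
eef_rot: [0.788, -0.616, 0.0, 0.0]
contact_force: [0.4, 0.8, 0.0]
opening: 0.677
t 9.82 pos [ 0.5658 -0.3028  0.0056] xyaw -76.1 q7 -1.0 F [0.4 0.8 0. ] open 0.0597
clock: 10.07
tool_pos: [0.5656, -0.3027, 0.0023]
eef_rot: [0.788, -0.616, -0.0, 0.0]
contact_force: [-0.5, 0.2, -1.2]
opening: 0.68
```

View pics/c6.png

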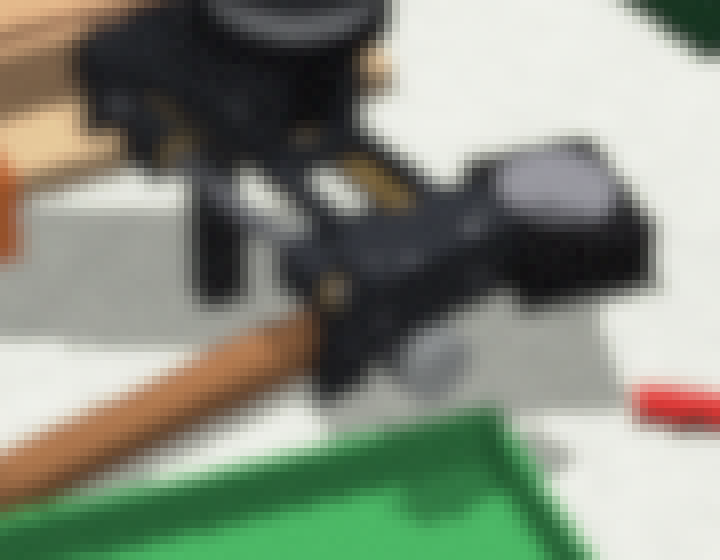

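```bash
python3 -m creep '[{"hand":0.06,"slide":[0,0,0.006],"turn":0},{"hand":0.06,"slide":[0,0,0],"turn":0}]';for i in 1 2; do  python3 -m creep '[{"hand":0.06,"slide":[0,0,0.003],"turn":0},{"hand":0.06,"slide":[0,0,0],"turn":0}]'|grep -E "pos|force"; done
```

```text
clock: 10.38
tool_pos: [0.5654, -0.3026, -0.0041]
eef_rot: [0.788, -0.616, -0.001, 0.0]
contact_force: [-0.2, 0.6, 0.2]
opening: 0.681
tool_pos: [0.5657, -0.3027, -0.0067]
contact_force: [0.2, 1.1, 0.1]
tool_pos: [0.5657, -0.3027, -0.0097]
contact_force: [0.3, -0.3, -1.3]
```

```bash
for i in 1 2 3; do  python3 -m creep '[{"hand":0.06,"slide":[0,0,0.002],"turn":0},{"hand":0.06,"slide":[0,0,0],"turn":0}]'|grep -E "pos|force"; done
```

```text
tool_pos: [0.5657, -0.3027, -0.0116]
contact_force: [0.2, 0.2, 0.4]
tool_pos: [0.5657, -0.3028, -0.0136]
contact_force: [-0.1, -0.3, -0.3]
tool_pos: [0.5658, -0.3028, -0.0156]
contact_force: [0.5, -0.4, -0.4]
```

Run:
```python
from h import *
s=snapshot('side')
c=s['frame'][220:290,255:345];cv2.imwrite('pics/c7.png',cv2.resize(c[:,:,::-1],None,fx=8,fy=8,interpolation=cv2.INTER_NEAREST))
```

```text
(no output)
```

View pics/c7.png

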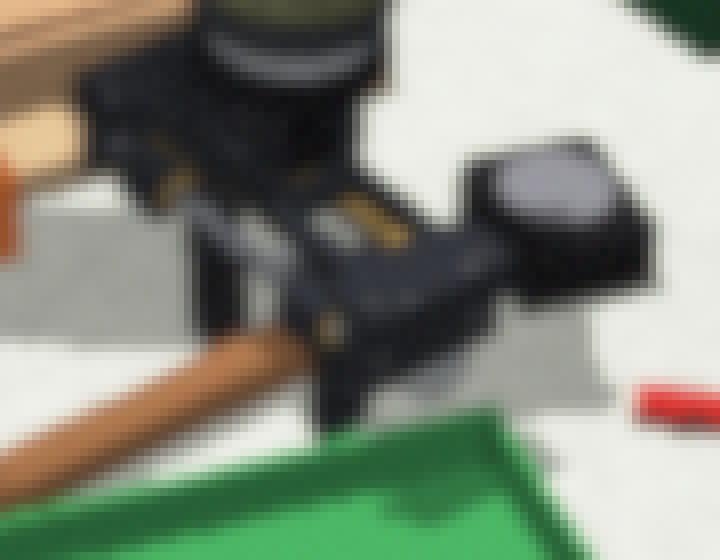

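The fingers now straddle the handle near bench level. I'll close here.

```bash
python3 -m creep '[{"hand":0.01,"slide":[0,0,0],"turn":0},{"hand":0.01,"slide":[0,0,0],"turn":0},{"hand":0.01,"slide":[0,0,0],"turn":0},{"hand":0.01,"slide":[0,0,0],"turn":0},{"hand":0.01,"slide":[0,0,0],"turn":0}]' 55|grep -E "pos|force|open";python3 -m creep '[{"hand":0.01,"slide":[0,0,0],"turn":0},{"hand":0.01,"slide":[0,0,0],"turn":0},{"hand":0.01,"slide":[0,0,0],"turn":0}]'|grep -E "pos|force|open"
```

```text
tool_pos: [0.5658, -0.3033, -0.0154]
contact_force: [-0.1, -1.2, 0.2]
opening: 0.245
tool_pos: [0.5658, -0.3031, -0.0154]
contact_force: [0.6, -1.3, -0.7]
opening: 0.243
```

```bash
python3 -m creep '[{"hand":0.01,"slide":[0,0,-0.005],"turn":0},{"hand":0.01,"slide":[0,0,-0.01],"turn":0},{"hand":0.01,"slide":[0,0,-0.02],"turn":0},{"hand":0.01,"slide":[0,0,-0.02],"turn":0},{"hand":0.01,"slide":[0,0,0],"turn":0}]'; python3 -m creep '[{"hand":0.01,"slide":[0,0,0],"turn":0},{"hand":0.01,"slide":[0,0,0],"turn":0}]'
python3 - <<'E'
from h import *
for n in('side','top'):
    s=snapshot(n)
    c=s['frame'][190:310,220:380] if n=='side' else s['frame'][170:290,310:470];cv2.imwrite(f'pics/c8{n}.png',cv2.resize(c[:,:,::-1],None,fx=4.8,fy=4.8,interpolation=cv2.INTER_CUBIC))
E
python3 go.py 0.42 -0.29 0.03 94.2
```

```text
clock: 13.3
tool_pos: [0.5677, -0.3037, 0.0424]
eef_rot: [0.787, -0.616, 0.003, -0.001]
contact_force: [-0.4, -0.1, -3.7]
opening: 0.241
clock: 13.55
tool_pos: [0.5652, -0.3025, 0.0388]
eef_rot: [0.788, -0.616, -0.001, 0.0]
contact_force: [0.1, -0.1, -4.5]
opening: 0.246
t 13.65 pos [ 0.5653 -0.3025  0.0388] xyaw -76.1 q7 -1.0 F [-0.3 -0.3 -4.5] open 0.0216
world d [-0.1453  0.0125 -0.0088] slide(cur axes) mm [-47.1 138.    9. ] turn deg 9.7
slide after turn mm [-23.1 144.    8.8]
```

View pics/c8side.png

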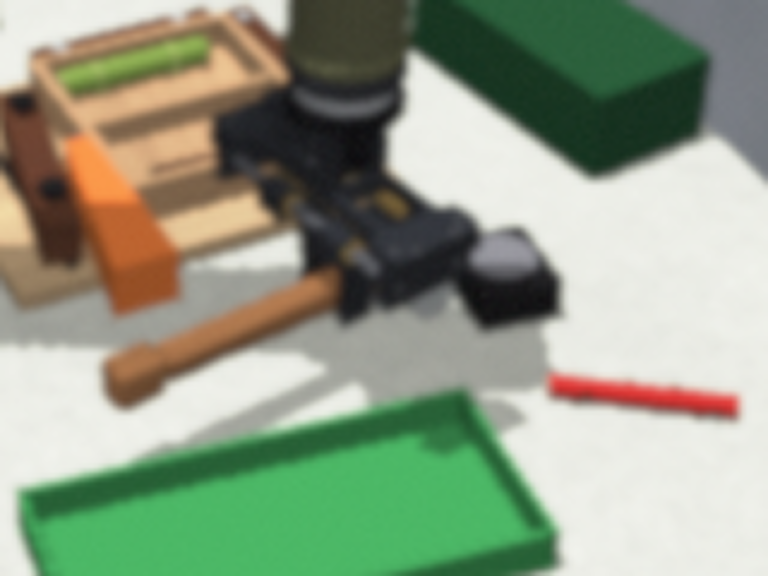

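View pics/c8top.png

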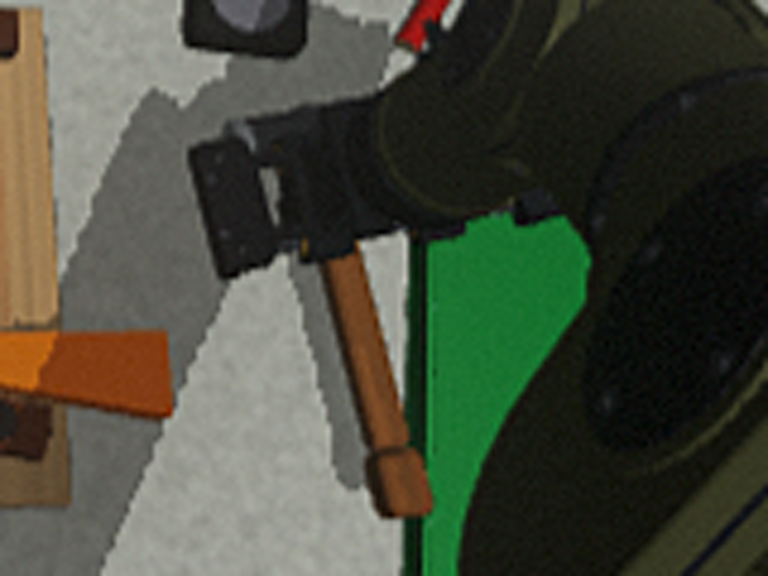

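```bash
python3 go.py 0.4297 -0.2949 0.0071 94.2; python3 -m creep '[{"hand":0.01,"slide":[0,0,0],"turn":9.7},{"hand":0.01,"slide":[0,0,0],"turn":0},{"hand":0.01,"slide":[0,0,0],"turn":0}]'; python3 go.py 0.4297 -0.2949 0.0071 94.2
```

```text
t 13.65 pos [ 0.5653 -0.3025  0.0388] xyaw -76.1 q7 -1.0 F [-0.3 -0.3 -4.5] open 0.0216
world d [-0.1356  0.0076 -0.0317] slide(cur axes) mm [-40.  129.8  31.9] turn deg 9.7
slide after turn mm [-17.5 134.7  31.7]
clock: 14.02
tool_pos: [0.5657, -0.3026, 0.0393]
eef_rot: [0.734, -0.68, -0.0, 0.0]
contact_force: [-0.3, -0.2, -3.9]
opening: 0.245
t 14.03 pos [ 0.5657 -0.3026  0.0393] xyaw -85.6 q7 -1.11 F [-0.3 -0.2 -3.9] open 0.0216
world d [-0.136   0.0077 -0.0322] slide(cur axes) mm [-18.1 135.   32.2] turn deg 0.2
slide after turn mm [-17.7 135.1  32.2]
```

```bash
python3 -m creep '[{"hand":0.01,"slide":[-0.004,0.027,0],"turn":0.2},{"hand":0.01,"slide":[-0.004,0.036,0],"turn":0},{"hand":0.01,"slide":[-0.004,0.036,0],"turn":0},{"hand":0.01,"slide":[-0.004,0.036,0],"turn":0},{"hand":0.01,"slide":[-0.002,0,0],"turn":0}]'; python3 -m creep '[{"hand":0.01,"slide":[0,0,0.016],"turn":0},{"hand":0.01,"slide":[0,0,0.016],"turn":0},{"hand":0.01,"slide":[0,0,0],"turn":0},{"hand":0.01,"slide":[0,0,0],"turn":0},{"hand":0.01,"slide":[0,0,0],"turn":0}]';python3 go.py 0.4297 -0.2949 0.0071 94.2;  python3 ortho.py 0.054 0.28 0.60 -0.42 -0.10 pics/o2.png
python3 - <<'E'
from h import *
s=snapshot('side');X=cloud(s);f=s['frame']
hsv=cv2.cvtColor(f,cv2.COLOR_RGB2HSV).astype(int);H,S=hsv[...,0],hsv[...,1]
m=(H>3)&(H<16)&(S>100)&(S<200)&(X[...,1]<-.25)&(X[...,2]<.09)&(X[...,2]>.015)
P=X[m];print(len(P))
for a in np.arange(.2,.46,.025):
    q=P[(P[:,0]>a)&(P[:,0]<a+.025)]
    if len(q)>5: print(round(a,3),len(q),q[:,1].min().round(3),q[:,1].max().round(3),'z',np.percentile(q[:,2],[5,50,95]).round(3))
c=f[190:330,180:360];cv2.imwrite(f'pics/c9.png',cv2.resize(c[:,:,::-1],None,fx=4.2,fy=4.2,interpolation=cv2.INTER_CUBIC))
E
```

```text
clock: 14.65
tool_pos: [0.4256, -0.2947, 0.0396]
eef_rot: [0.731, -0.682, -0.002, 0.001]
contact_force: [1.3, -0.9, -4.1]
opening: 0.248
clock: 15.28
tool_pos: [0.4303, -0.2945, 0.0078]
eef_rot: [0.731, -0.682, 0.0, -0.0]
contact_force: [-0.2, -0.0, -4.3]
opening: 0.241
t 15.28 pos [ 0.4303 -0.2945  0.0078] xyaw -86.0 q7 -1.06 F [-0.2 -0.  -4.3] open 0.0212
world d [-0.0006 -0.0004 -0.0007] slide(cur axes) mm [0.3 0.6 0.7] turn deg -0.2
slide after turn mm [0.3 0.6 0.7]
375
0.25 53 -0.32 -0.295 z [0.036 0.051 0.056]
0.275 63 -0.318 -0.298 z [0.037 0.049 0.056]
0.3 51 -0.314 -0.292 z [0.039 0.047 0.052]
0.325 51 -0.315 -0.296 z [0.04  0.047 0.051]
0.35 47 -0.312 -0.296 z [0.038 0.048 0.051]
0.375 54 -0.311 -0.292 z [0.038 0.047 0.051]
0.4 56 -0.315 -0.288 z [0.036 0.047 0.053]
```

View pics/c9.png

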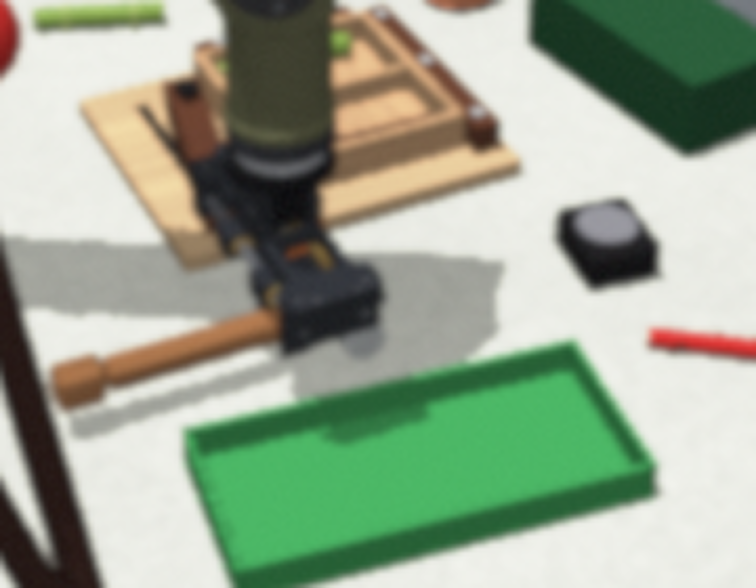

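View pics/o2.png

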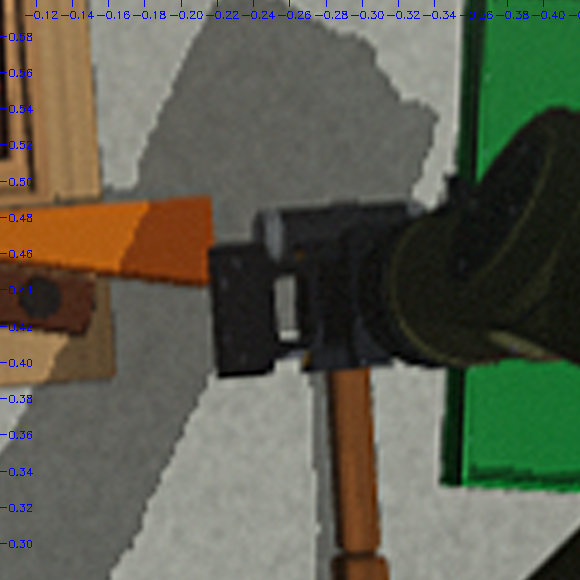

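The hammer is level (handle top at z≈0.051), its head is lined up with the butt at x≈0.47 and the face is about 25 mm away. First blow.

```bash
python3 -m creep '[{"hand":0.01,"slide":[-0.015,0,0],"turn":0},{"hand":0.01,"slide":[-0.03,0,0],"turn":0}]' 60; python3 -m creep '[{"hand":0.01,"slide":[0,0,0],"turn":0}]'; python3 -m creep '[{"hand":0.01,"slide":[0.03,0,0],"turn":0},{"hand":0.01,"slide":[0,0,0],"turn":0},{"hand":0.01,"slide":[0,0,0],"turn":0}]'; python3 ortho.py 0.054 0.38 0.52 -0.32 -0.10 pics/o3.png
```

```text
clock: 15.62
tool_pos: [0.4269, -0.2498, 0.0078]
eef_rot: [0.731, -0.683, 0.001, 0.0]
contact_force: [0.7, 0.0, -4.0]
opening: 0.245
clock: 15.75
tool_pos: [0.4264, -0.2451, 0.0076]
eef_rot: [0.733, -0.68, -0.002, -0.001]
contact_force: [-0.6, -0.1, -3.6]
opening: 0.241
clock: 16.12
tool_pos: [0.4286, -0.2789, 0.0076]
eef_rot: [0.731, -0.682, -0.0, -0.0]
contact_force: [-0.3, 0.4, -4.0]
opening: 0.248
```

View pics/o3.png

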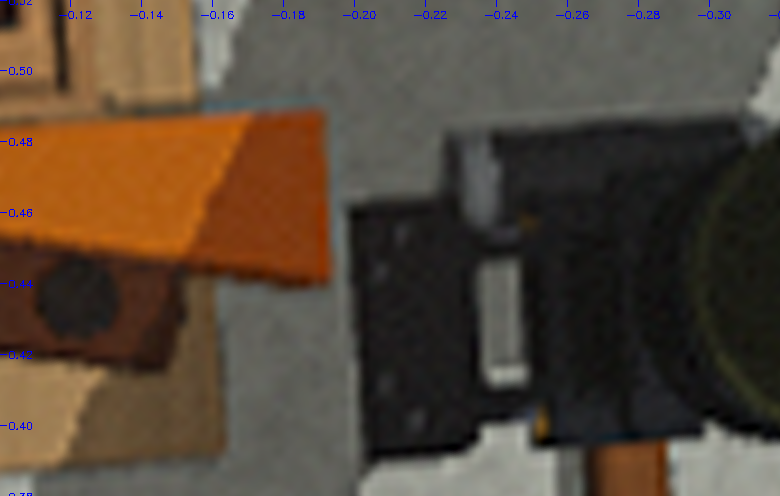

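The wedge moved about 25 mm: the butt is now at y≈-0.192 and the face at -0.227. Next blows.

```bash
python3 -m creep '[{"hand":0.01,"slide":[-0.017,0,0],"turn":0},{"hand":0.01,"slide":[-0.028,0,0],"turn":0}]'; python3 -m creep '[{"hand":0.01,"slide":[0,0,0],"turn":0}]'; python3 -m creep '[{"hand":0.01,"slide":[0.03,0,0],"turn":0},{"hand":0.01,"slide":[0,0,0],"turn":0},{"hand":0.01,"slide":[0,0,0],"turn":0}]'; python3 ortho.py 0.054 0.38 0.52 -0.32 -0.10 pics/o4.png
```

```text
clock: 16.42
tool_pos: [0.4258, -0.2335, 0.0076]
eef_rot: [0.731, -0.682, 0.0, -0.0]
contact_force: [1.4, -4.1, -4.7]
opening: 0.245
clock: 16.55
tool_pos: [0.4254, -0.2301, 0.0075]
eef_rot: [0.733, -0.68, -0.002, -0.001]
contact_force: [-0.8, -0.8, -3.8]
opening: 0.242
clock: 16.92
tool_pos: [0.4274, -0.264, 0.0075]
eef_rot: [0.731, -0.682, -0.0, 0.0]
contact_force: [0.5, 0.1, -4.1]
opening: 0.243
```

View pics/o4.png

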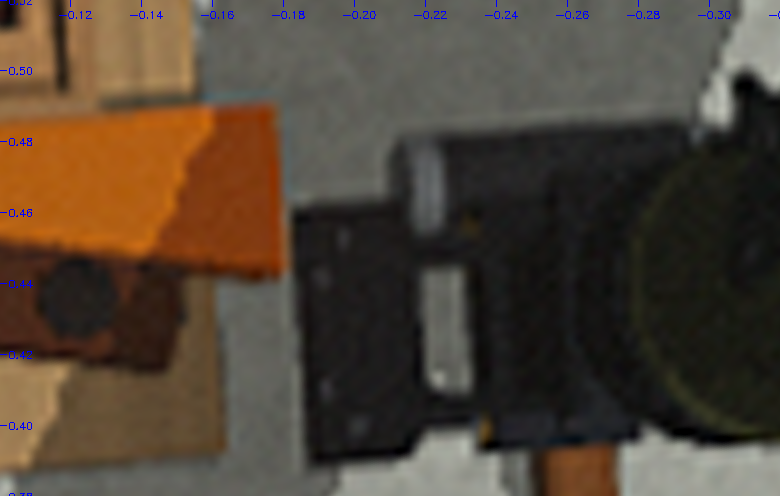

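```bash
python3 -m creep '[{"hand":0.01,"slide":[-0.015,0,0],"turn":0},{"hand":0.01,"slide":[-0.03,0,0],"turn":0}]'; python3 -m creep '[{"hand":0.01,"slide":[0,0,0],"turn":0}]'; python3 -m creep '[{"hand":0.01,"slide":[0.03,0,0],"turn":0},{"hand":0.01,"slide":[0,0,0],"turn":0},{"hand":0.01,"slide":[0,0,0],"turn":0}]'; python3 ortho.py 0.054 0.38 0.52 -0.32 -0.10 pics/o5.png
```

```text
clock: 17.23
tool_pos: [0.4253, -0.2196, 0.0076]
eef_rot: [0.731, -0.683, 0.001, -0.0]
contact_force: [4.9, -8.0, -5.4]
opening: 0.242
clock: 17.35
tool_pos: [0.4252, -0.2175, 0.0077]
eef_rot: [0.732, -0.681, 0.0, -0.0]
contact_force: [-0.2, 0.0, -3.4]
opening: 0.244
clock: 17.73
tool_pos: [0.4263, -0.2479, 0.0074]
eef_rot: [0.732, -0.682, -0.001, -0.0]
contact_force: [-0.0, -0.0, -3.6]
opening: 0.243
```

View pics/o5.png

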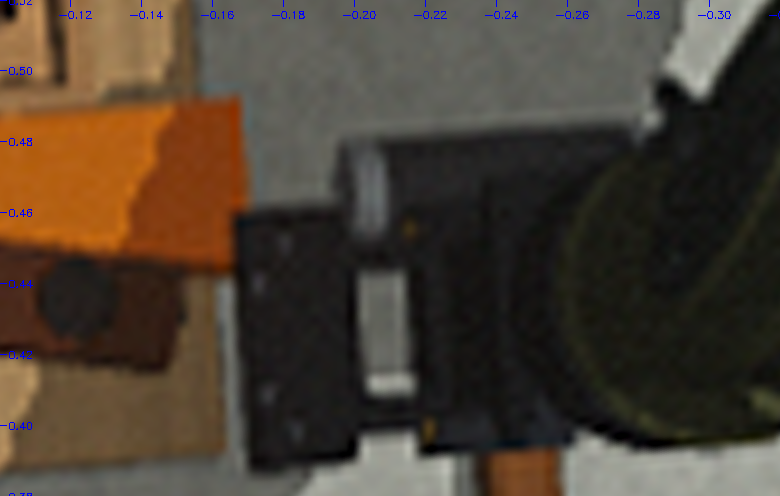

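```bash
python3 -m creep '[{"hand":0.01,"slide":[-0.012,0.001,0],"turn":0},{"hand":0.01,"slide":[-0.03,0,0],"turn":0}]'; python3 -m creep '[{"hand":0.01,"slide":[0,0,0],"turn":0}]'; python3 -m creep '[{"hand":0.01,"slide":[0.03,0,0],"turn":0},{"hand":0.01,"slide":[0,0,0],"turn":0},{"hand":0.01,"slide":[0,0,0],"turn":0}]'; python3 ortho.py 0.054 0.38 0.52 -0.32 -0.10 pics/o6.png
```

```text
clock: 18.02
tool_pos: [0.421, -0.2149, 0.0079]
eef_rot: [0.727, -0.686, 0.004, 0.004]
contact_force: [-14.5, -57.9, -6.2]
opening: 0.244
clock: 18.15
tool_pos: [0.4216, -0.2162, 0.0082]
eef_rot: [0.727, -0.686, 0.005, 0.004]
contact_force: [-2.9, -21.7, -5.8]
opening: 0.237
clock: 18.52
tool_pos: [0.4246, -0.2356, 0.0074]
eef_rot: [0.732, -0.681, -0.001, -0.0]
contact_force: [-0.3, 0.3, -3.6]
opening: 0.244
```

View pics/o6.png

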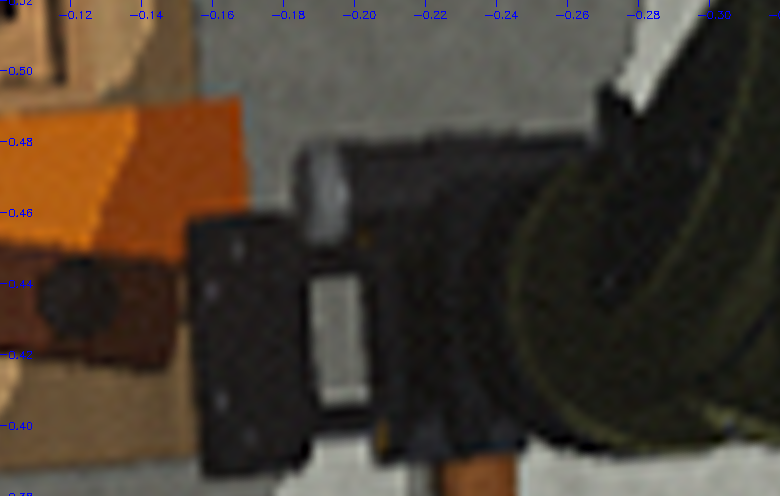

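The fourth blow rang solid at 58 N and the butt stayed at y≈-0.168. One lighter confirming blow.

```bash
python3 - <<'E'
from h import *
from ortho import ortho
cv2.imwrite('pics/ref_before.png',ortho(snapshot('top'),.058,.38,.70,-.24,.12,.0006)[:,:,::-1])
E
python3 -m creep '[{"hand":0.01,"slide":[-0.01,0,0],"turn":0},{"hand":0.01,"slide":[-0.015,0,0],"turn":0}]'; python3 -m creep '[{"hand":0.01,"slide":[0,0,0],"turn":0}]'; python3 -m creep '[{"hand":0.01,"slide":[0.03,0,0],"turn":0},{"hand":0.01,"slide":[0.03,0,0],"turn":0},{"hand":0.01,"slide":[0.03,0,0],"turn":0},{"hand":0.01,"slide":[0,0,0],"turn":0},{"hand":0.01,"slide":[0,0,0],"turn":0}]'; python3 ortho.py 0.058 0.37 0.69 -0.24 0.12 pics/o7.png
python3 - <<'E'
from h import *
p=snapshot('top');f=p['frame'];hsv=cv2.cvtColor(f,cv2.COLOR_RGB2HSV).astype(int);H,S,V=[hsv[...,i] for i in range(3)]
print([o for o in elong(p,(H>5)&(H<18)&(S>200)&(V>100))])
E
```

```text
clock: 18.88
tool_pos: [0.4223, -0.2156, 0.0077]
eef_rot: [0.73, -0.684, 0.002, 0.002]
contact_force: [-4.4, -28.6, -4.0]
opening: 0.246
clock: 19.0
tool_pos: [0.423, -0.2165, 0.0079]
eef_rot: [0.729, -0.684, 0.003, 0.002]
contact_force: [-1.4, -10.6, -5.7]
opening: 0.241
clock: 19.62
tool_pos: [0.4292, -0.3002, 0.0073]
eef_rot: [0.732, -0.681, -0.001, -0.0]
contact_force: [0.3, 0.2, -4.5]
opening: 0.247
[{'px': [303.0, 244.0], 'A': 690, 'xy': [0.4687, -0.0934], 'ztop': 0.0611, 'yaw': 88.1, 'L': 0.153, 'W': 0.042}]
```

View pics/o7.png

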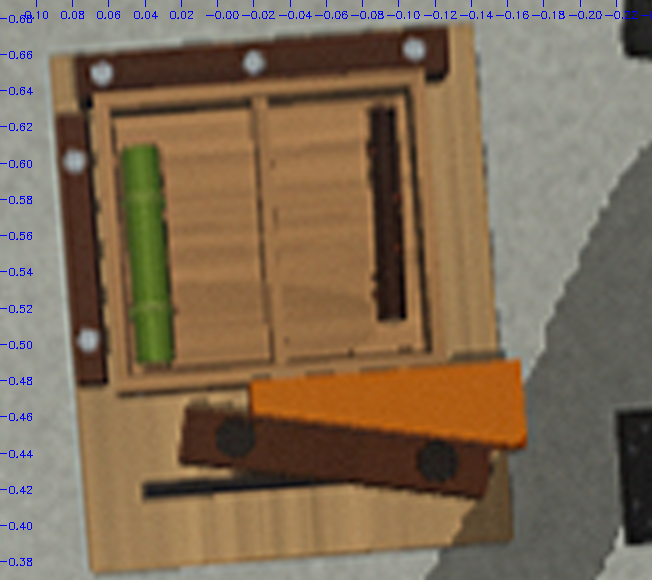

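```bash
python3 ortho.py 0.05 0.46 0.69 0.02 0.13 pics/o8.png;  python3 ortho.py 0.05 0.6 0.69 -0.16 0.1 pics/o9.png
```

```text
(no output)
```

View pics/o8.png

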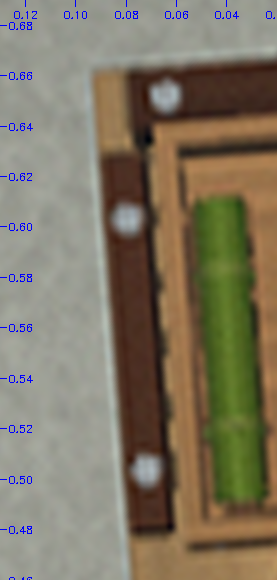

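View pics/o9.png

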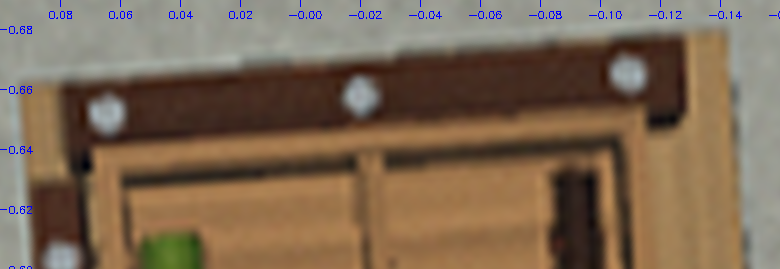

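Seated: the butt is at y≈-0.168 and the trough is flush with the fence. There is a thin dark line at the end stop that I'll check later. To keep the asked order I'll lay the hammer on the bench now and put it in the tray after the stems.

```bash
python3 -m creep '[{"hand":0.01,"slide":[-0.012,0,0.01],"turn":0},{"hand":0.01,"slide":[0,0,0.008],"turn":0},{"hand":0.01,"slide":[0,0,0.004],"turn":0},{"hand":0.01,"slide":[0,0,0],"turn":0}]'; python3 go.py .43 -.288 -0.0154 94.2;python3 -m creep '[{"hand":0.06,"slide":[0,0,0],"turn":0},{"hand":0.06,"slide":[0,0,0],"turn":0},{"hand":0.06,"slide":[0,0,0],"turn":0},{"hand":0.06,"slide":[0,0,0],"turn":0},{"hand":0.06,"slide":[0,0,0],"turn":0}]';python3 go.py .43 -.288 -0.0154 94.2
```

```text
clock: 20.32
tool_pos: [0.4285, -0.2908, -0.0147]
eef_rot: [0.731, -0.682, 0.0, 0.0]
contact_force: [-0.2, -0.3, -4.3]
opening: 0.243
t 20.32 pos [ 0.4285 -0.2908 -0.0147] xyaw -86.0 q7 -1.08 F [-0.2 -0.3 -4.3] open 0.0214
world d [ 0.0015  0.0028 -0.0007] slide(cur axes) mm [-2.7 -1.6  0.7] turn deg -0.2
slide after turn mm [-2.7 -1.7  0.7]
clock: 20.95
tool_pos: [0.4287, -0.2905, -0.0144]
eef_rot: [0.731, -0.682, 0.0, -0.0]
contact_force: [0.4, 0.5, -0.2]
opening: 0.682
t 20.95 pos [ 0.4287 -0.2905 -0.0144] xyaw -86.0 q7 -1.08 F [ 0.4  0.5 -0.2] open 0.0601
world d [ 0.0013  0.0025 -0.001 ] slide(cur axes) mm [-2.4 -1.5  1. ] turn deg -0.2
slide after turn mm [-2.4 -1.5  1. ]
```

```bash
for i in 1 2 3 4; do  python3 -m creep '[{"hand":0.06,"slide":[0,0,0.0015],"turn":0},{"hand":0.06,"slide":[0,0,0],"turn":0}]'|grep -E "pos|force"; done
```

```text
tool_pos: [0.4287, -0.2905, -0.0157]
contact_force: [-0.6, -0.3, 3.6]
tool_pos: [0.4287, -0.2905, -0.0158]
contact_force: [-2.6, 2.0, 20.1]
tool_pos: [0.4287, -0.2905, -0.0158]
contact_force: [-3.6, 3.6, 35.4]
tool_pos: [0.4287, -0.2905, -0.0159]
contact_force: [-5.2, 4.9, 50.5]
```

Bench contact is at reported z=-0.0158, so the real tip height is reported z + 0.0158. I'll relieve the pressure, raise, and re-measure the trough and stems.

```bash
python3 -m creep '[{"hand":0.06,"slide":[0,0,-0.01],"turn":0},{"hand":0.06,"slide":[0,0,-0.04],"turn":0},{"hand":0.06,"slide":[0,0,-0.04],"turn":0},{"hand":0.06,"slide":[0,0,-0.04],"turn":0},{"hand":0.06,"slide":[0,0,0],"turn":0}]'
cat > look.py <<'E'
from h import *
p=snapshot('top');f=p['frame'];hsv=cv2.cvtColor(f,cv2.COLOR_RGB2HSV).astype(int);H,S,V=[hsv[...,i] for i in range(3)]
X=cloud(p)
roi=np.zeros(H.shape,bool);roi[140:320,60:325]=1
dk=(f.max(-1)<62)&roi&(X[...,2]>.004)&(X[...,2]<.06)
print('dark');[print(o) for o in elong(p,dk,60) if o['L']>.07 and o['L']<.16 and o['W']<.03]
print('green');[print(o) for o in elong(p,roi&(H>28)&(H<48)&(S>100),60)]
for n in ['trough','bay_left','bay_right']:
    for d in pinpoint(n,p)[:2]:
        print(n,round(d['conf'],2),np.round(d['uv'],1),at_depth(p,d['uv']))
E
python3 look.py; python3 go.py .4304 .2075 .1 164.7; python3 ortho.py 0.052 0.46 0.68 -0.15 0.11 pics/o10.png
```

```text
clock: 22.58
tool_pos: [0.4302, -0.2915, 0.1118]
eef_rot: [0.731, -0.682, 0.003, -0.001]
contact_force: [1.1, 0.2, -0.7]
opening: 0.686
dark
{'px': [129.0, 189.0], 'A': 201, 'xy': [0.6012, 0.4043], 'ztop': 0.0181, 'yaw': 170.4, 'L': 0.117, 'W': 0.015}
{'px': [161.0, 197.0], 'A': 204, 'xy': [0.5844, 0.3075], 'ztop': 0.0181, 'yaw': 2.7, 'L': 0.117, 'W': 0.016}
{'px': [188.0, 197.0], 'A': 196, 'xy': [0.5884, 0.2289], 'ztop': 0.0179, 'yaw': 167.4, 'L': 0.117, 'W': 0.016}
{'px': [300.0, 208.0], 'A': 223, 'xy': [0.5761, -0.095], 'ztop': 0.0437, 'yaw': 3.1, 'L': 0.117, 'W': 0.018}
{'px': [122.0, 245.0], 'A': 232, 'xy': [0.4398, 0.3998], 'ztop': 0.018, 'yaw': 177.4, 'L': 0.117, 'W': 0.016}
green
{'px': [252.0, 212.0], 'A': 309, 'xy': [0.5523, 0.0391], 'ztop': 0.0497, 'yaw': 4.2, 'L': 0.118, 'W': 0.024}
{'px': [189.0, 252.0], 'A': 324, 'xy': [0.43, 0.2076], 'ztop': 0.0237, 'yaw': 164.7, 'L': 0.119, 'W': 0.023}
trough 0.94 [276.5 208. ] [ 0.56575743 -0.02836817  0.04660944]
bay_left 0.79 [260. 209.] [0.56398679 0.01752589 0.02614755]
bay_right 0.76 [292.5 213.2] [ 0.5576202  -0.07540263  0.02744478]
t 22.77 pos [ 0.4278 -0.29    0.1083] xyaw -86.0 q7 -1.07 F [-0.6 -0.2 -0.6] open 0.0601
world d [ 0.0026  0.4975 -0.0083] slide(cur axes) mm [-496.1  -37.4    8.9] turn deg -70.7
slide after turn mm [-128.8 -480.5    8.3]
```

View pics/o10.png

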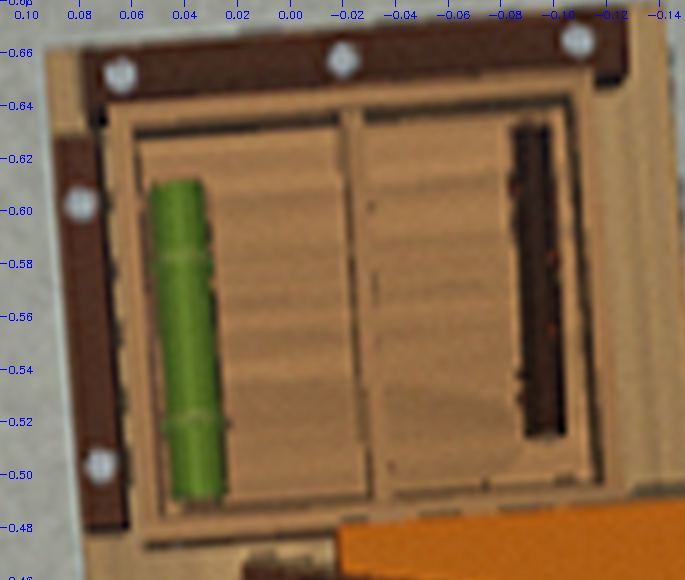

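```bash
python3 go.py .4302 .2076 .08 74.7; python3 -m creep '[{"hand":0.06,"slide":[-0.04,0,0],"turn":9.6},{"hand":0.06,"slide":[0,0,0],"turn":9.6},{"hand":0.06,"slide":[0,0,0],"turn":0}]'|grep pos;  python3 go.py .4302 .2076 .08 74.7
```

```text
t 22.82 pos [ 0.4278 -0.2899  0.1082] xyaw -86.0 q7 -1.07 F [-0.1  0.7  0.4] open 0.0599
world d [ 0.0024  0.4975 -0.0282] slide(cur axes) mm [-496.1  -37.3   28.9] turn deg 19.3
slide after turn mm [-480.5  129.    28.2]
tool_pos: [0.4254, -0.2501, 0.1086]
t 23.2 pos [ 0.4254 -0.2501  0.1086] xyaw -105.1 q7 -1.32 F [ 0.5  1.  -0.3] open 0.0596
world d [ 0.0048  0.4577 -0.0286] slide(cur axes) mm [-443.2  114.1   28.7] turn deg 0.2
slide after turn mm [-442.7  116.1   28.6]
```

```bash
python3 -m creep '[{"hand":0.06,"slide":[-0.03,0.008,0],"turn":0.2},{"hand":0.06,"slide":[-0.05,0.013,0],"turn":0},{"hand":0.06,"slide":[-0.05,0.013,0],"turn":0},{"hand":0.06,"slide":[-0.05,0.013,0],"turn":0},{"hand":0.06,"slide":[-0.05,0.013,0],"turn":0}]' 25|grep pos;python3 -m creep '[{"hand":0.06,"slide":[-0.05,0.013,0],"turn":0},{"hand":0.06,"slide":[-0.05,0.013,0],"turn":0},{"hand":0.06,"slide":[-0.05,0.013,0],"turn":0},{"hand":0.06,"slide":[-0.05,0.013,0.02],"turn":0},{"hand":0.06,"slide":[-0.013,0.003,0.02],"turn":0}]'|grep pos;python3 -m creep '[{"hand":0.06,"slide":[0,0,0],"turn":0},{"hand":0.06,"slide":[0,0,0],"turn":0}]'|grep pos; python3 look.py; python3 go.py .4302 .2076 .03 74.7
```

```text
tool_pos: [0.4291, -0.0119, 0.109]
tool_pos: [0.4325, 0.2115, 0.0684]
tool_pos: [0.4327, 0.2053, 0.0697]
dark
{'px': [129.0, 190.0], 'A': 196, 'xy': [0.6007, 0.4044], 'ztop': 0.018, 'yaw': 170.3, 'L': 0.116, 'W': 0.015}
{'px': [162.0, 193.0], 'A': 150, 'xy': [0.5965, 0.3077], 'ztop': 0.0182, 'yaw': 2.0, 'L': 0.093, 'W': 0.015}
{'px': [188.0, 198.0], 'A': 198, 'xy': [0.5884, 0.2289], 'ztop': 0.0178, 'yaw': 167.2, 'L': 0.116, 'W': 0.016}
{'px': [300.0, 207.0], 'A': 201, 'xy': [0.5752, -0.0956], 'ztop': 0.0441, 'yaw': 3.4, 'L': 0.116, 'W': 0.017}
{'px': [269.0, 259.0], 'A': 120, 'xy': [0.4258, -0.0197], 'ztop': 0.023, 'yaw': 93.0, 'L': 0.118, 'W': 0.01}
green
{'px': [252.0, 212.0], 'A': 305, 'xy': [0.5522, 0.0393], 'ztop': 0.0495, 'yaw': 4.0, 'L': 0.118, 'W': 0.024}
{'px': [190.0, 251.0], 'A': 73, 'xy': [0.425, 0.203], 'ztop': 0.0251, 'yaw': 15.5, 'L': 0.05, 'W': 0.031}
{'px': [183.0, 267.0], 'A': 98, 'xy': [0.3896, 0.2188], 'ztop': 0.0235, 'yaw': 161.0, 'L': 0.035, 'W': 0.028}
trough 0.73 [272.8 207.8] [ 0.56946809 -0.01869129  0.0280493 ]
trough 0.23 [419.6 252.4] [ 0.47297245 -0.43911497  0.00618591]
bay_left 0.77 [265.  210.7] [0.55981517 0.00300416 0.02703229]
bay_right 0.65 [294.6 211. ] [ 0.56480352 -0.08132995  0.02526557]
t 24.9 pos [0.4329 0.206  0.0701] xyaw -105.5 q7 -1.96 F [-0.1 -0.3  0.1] open 0.0607
world d [-0.0027  0.0016 -0.0401] slide(cur axes) mm [-0.8  3.1 40.1] turn deg -0.2
slide after turn mm [-0.8  3.1 40.1]
```

```bash
python3 -m creep '[{"hand":0.06,"slide":[-0.001,0.003,0.03],"turn":0},{"hand":0.06,"slide":[0,0,0.025],"turn":0},{"hand":0.06,"slide":[0,0,0.015],"turn":0},{"hand":0.06,"slide":[0,0,0.009],"turn":0},{"hand":0.06,"slide":[0,0,0],"turn":0}]'|grep pos;python3 go.py .4302 .2076 -.0088 74.7;python3 -m creep '[{"hand":0.005,"slide":[0,0,0],"turn":0},{"hand":0.005,"slide":[0,0,0],"turn":0},{"hand":0.005,"slide":[0,0,0],"turn":0},{"hand":0.005,"slide":[0,0,0],"turn":0},{"hand":0.005,"slide":[0,0,0],"turn":0}]' 30|grep -E "pos|open";python3 -m creep '[{"hand":0.005,"slide":[0,0,0],"turn":0},{"hand":0.005,"slide":[0,0,-0.03],"turn":0},{"hand":0.005,"slide":[0,0,-0.04],"turn":0},{"hand":0.005,"slide":[0,0,-0.04],"turn":0},{"hand":0.005,"slide":[0,0,0],"turn":0}]'|grep -E "pos|open";python3 go.py .5594 .0009 .08 94.2
```

```text
tool_pos: [0.4298, 0.2086, -0.0096]
t 25.52 pos [ 0.4298  0.2086 -0.0096] xyaw -105.4 q7 -1.93 F [-0.3 -0.2  0. ] open 0.0602
world d [ 0.0004 -0.001   0.0008] slide(cur axes) mm [ 0.9 -0.6 -0.8] turn deg -0.1
slide after turn mm [ 0.9 -0.6 -0.8]
tool_pos: [0.4298, 0.2089, -0.0094]
opening: 0.24
tool_pos: [0.4311, 0.2094, 0.1026]
opening: 0.241
t 26.77 pos [0.4311 0.2094 0.1026] xyaw -105.4 q7 -1.96 F [-0.3  0.4 -0.1] open 0.0212
world d [ 0.1283 -0.2085 -0.0226] slide(cur axes) mm [ 167.1 -178.9   22.8] turn deg -19.6
slide after turn mm [ 217.4 -112.6   22.6]
```

```bash
python3 -m creep '[{"hand":0.005,"slide":[0,0,0],"turn":-9.8},{"hand":0.005,"slide":[0,0,0],"turn":-9.8},{"hand":0.005,"slide":[0.043,-0.022,0],"turn":0},{"hand":0.005,"slide":[0.043,-0.022,0],"turn":0},{"hand":0.005,"slide":[0.043,-0.022,0],"turn":0}]'|grep -E "pos|open";python3 -m creep '[{"hand":0.005,"slide":[0.043,-0.022,0],"turn":0},{"hand":0.005,"slide":[0.043,-0.022,0],"turn":0},{"hand":0.005,"slide":[0,0,0],"turn":0},{"hand":0.005,"slide":[0,0,0],"turn":0}]'|grep -E "pos|open";python3 go.py .561 .0009 .036 94.2
```

```text
tool_pos: [0.505, 0.0839, 0.0992]
opening: 0.239
tool_pos: [0.5541, 0.0032, 0.0993]
opening: 0.238
t 27.9 pos [0.5541 0.0032 0.0993] xyaw -85.8 q7 -1.46 F [ 0.6  0.5 -0.1] open 0.021
world d [ 0.0069 -0.0023 -0.0633] slide(cur axes) mm [ 2.9 -6.9 63.3] turn deg 0.0
slide after turn mm [ 2.8 -6.8 63.3]
```

```bash
python3 -m creep '[{"hand":0.005,"slide":[0.003,-0.007,0.02],"turn":0},{"hand":0.005,"slide":[0,0,0.02],"turn":0},{"hand":0.005,"slide":[0,0,0.016],"turn":0},{"hand":0.005,"slide":[0,0,0.007],"turn":0},{"hand":0.005,"slide":[0,0,0],"turn":0}]'|grep -E "pos|open|force";python3 -m creep '[{"hand":0.028,"slide":[0,0,0],"turn":0},{"hand":0.028,"slide":[0,0,0],"turn":0},{"hand":0.028,"slide":[0,0,0],"turn":0},{"hand":0.028,"slide":[0,0,0],"turn":0}]'|grep -E "pos|open|force";python3 -m creep '[{"hand":0.028,"slide":[0,0,-0.02],"turn":0},{"hand":0.06,"slide":[0,0,-0.04],"turn":0},{"hand":0.06,"slide":[0,0,-0.03],"turn":0},{"hand":0.06,"slide":[-0.03,0,0],"turn":0},{"hand":0.06,"slide":[-0.05,0,0],"turn":0}]'|grep -E "pos|open|force";python3 -m creep '[{"hand":0.06,"slide":[-0.05,0,0],"turn":0},{"hand":0.06,"slide":[-0.05,0,0],"turn":0}]' | grep pos; python3 look.py; python3 go.py .5884 .2289 .08 77.3
```

```text
tool_pos: [0.562, 0.0005, 0.0372]
contact_force: [-0.2, 0.4, -0.1]
opening: 0.241
tool_pos: [0.5626, -0.0, 0.0377]
contact_force: [-0.1, 0.5, 0.6]
opening: 0.32
tool_pos: [0.5573, 0.0783, 0.1283]
contact_force: [-0.0, 1.3, 0.5]
opening: 0.677
tool_pos: [0.549, 0.181, 0.1276]
dark
{'px': [300.0, 203.0], 'A': 92, 'xy': [0.5753, -0.0934], 'ztop': 0.0439, 'yaw': 0.1, 'L': 0.116, 'W': 0.014}
{'px': [268.0, 259.0], 'A': 97, 'xy': [0.4252, -0.0146], 'ztop': 0.022, 'yaw': 93.8, 'L': 0.108, 'W': 0.009}
green
{'px': [266.0, 209.0], 'A': 312, 'xy': [0.5629, 0.0006], 'ztop': 0.0497, 'yaw': 4.2, 'L': 0.119, 'W': 0.024}
{'px': [252.0, 212.0], 'A': 306, 'xy': [0.5523, 0.0393], 'ztop': 0.0497, 'yaw': 4.0, 'L': 0.118, 'W': 0.024}
{'px': [99.0, 310.0], 'A': 69, 'xy': [0.338, 0.1182], 'ztop': 0.7986, 'yaw': 46.5, 'L': 0.012, 'W': 0.008}
{'px': [75.0, 313.0], 'A': 162, 'xy': [0.3342, 0.134], 'ztop': 0.7957, 'yaw': 98.4, 'L': 0.021, 'W': 0.01}
trough 0.91 [275.2 207.4] [ 0.56947151 -0.02512283  0.03579394]
bay_left 0.82 [264.2 209.8] [0.55833569 0.00569217 0.04688674]
bay_right 0.92 [291.7 211.3] [ 0.56322382 -0.07303623  0.02612036]
bay_right 0.53 [220.9 145.7] [0.73952833 0.14300865 0.05026325]
t 30.1 pos [0.5488 0.1806 0.1274] xyaw -85.6 q7 -1.72 F [ 0.1 -0.7  0. ] open 0.06
world d [ 0.0396  0.0483 -0.0474] slide(cur axes) mm [-45.2 -43.1  47.4] turn deg 17.1
slide after turn mm [-55.9 -28.   47.4]
```

Bamboo1 lies in the left bay at (0.563, 0.001), with its top at the same height as bamboo0's. Next is willow C.

```bash
python3 -m creep '[{"hand":0.05,"slide":[0,0,0],"turn":8.6},{"hand":0.05,"slide":[0,0,0],"turn":8.5},{"hand":0.05,"slide":[-0.028,-0.014,0.02],"turn":0},{"hand":0.05,"slide":[-0.028,-0.014,0.03],"turn":0},{"hand":0.05,"slide":[0,0,0],"turn":0}]' 25|grep pos;python3 -m creep '[{"hand":0.05,"slide":[0,0,0],"turn":0},{"hand":0.05,"slide":[0,0,0],"turn":0}]'|grep pos; python3 go.py .5884 .2289 -.0118 77.4
python3 - <<'E'
from h import *
s=snapshot('side');c=s['frame'][130:230,190:290];cv2.imwrite('pics/d1.png',cv2.resize(c[:,:,::-1],None,fx=6,fy=5.8,interpolation=cv2.INTER_CUBIC))
E
```

```text
tool_pos: [0.5887, 0.2275, 0.0752]
tool_pos: [0.5894, 0.2259, 0.0786]
t 30.98 pos [0.5894 0.2259 0.0786] xyaw -103.0 q7 -1.96 F [ 0.2 -0.1 -0.2] open 0.05
world d [-0.001   0.003  -0.0904] slide(cur axes) mm [-2.8  1.8 90.4] turn deg -0.4
slide after turn mm [-2.7  1.7 90.4]
```

View pics/d1.png

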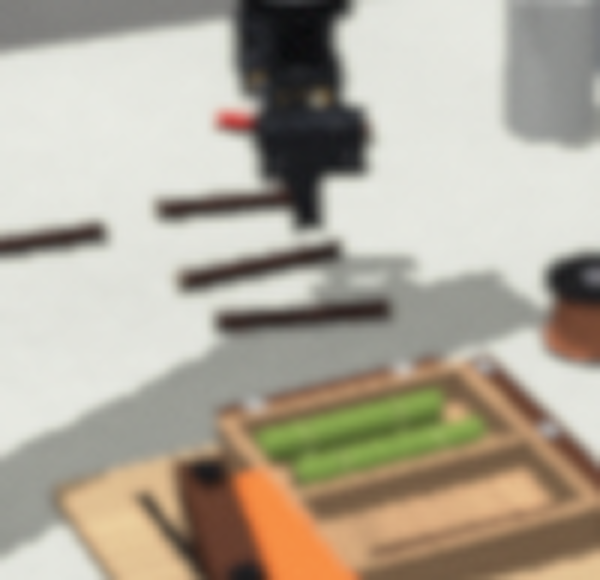

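```bash
python3 -m creep '[{"hand":0.05,"slide":[-0.003,0.002,0.03],"turn":0},{"hand":0.05,"slide":[0,0,0.03],"turn":0},{"hand":0.05,"slide":[0,0,0.02],"turn":0},{"hand":0.05,"slide":[0,0,0.01],"turn":0},{"hand":0.05,"slide":[0,0,0],"turn":0}]'|grep pos;python3 go.py .5884 .2289 -.0118 77.4;python3 -m creep '[{"hand":0.003,"slide":[0,0,0],"turn":0},{"hand":0.003,"slide":[0,0,0],"turn":0},{"hand":0.003,"slide":[0,0,0],"turn":0},{"hand":0.003,"slide":[0,0,0],"turn":0},{"hand":0.003,"slide":[0,0,0],"turn":0}]' 30|grep -E "pos|open";python3 -m creep '[{"hand":0.003,"slide":[0,0,0],"turn":0},{"hand":0.003,"slide":[0,0,-0.03],"turn":0},{"hand":0.003,"slide":[0,0,-0.04],"turn":0},{"hand":0.003,"slide":[0,0,-0.04],"turn":0},{"hand":0.003,"slide":[0,0,0],"turn":0}]'|grep -E "pos|open";python3 go.py .5638 -.043 .08 94.2
```

```text
tool_pos: [0.5878, 0.2309, -0.0126]
t 31.65 pos [ 0.5878  0.2309 -0.0126] xyaw -102.9 q7 -1.94 F [0.6 0.1 0.5] open 0.05
world d [ 0.0006 -0.002   0.0008] slide(cur axes) mm [ 1.9 -1.1 -0.8] turn deg -0.3
slide after turn mm [ 1.9 -1.1 -0.8]
tool_pos: [0.5879, 0.2313, -0.0122]
opening: 0.171
tool_pos: [0.59, 0.2318, 0.1005]
opening: 0.171
t 32.9 pos [0.59   0.2318 0.1005] xyaw -102.9 q7 -1.97 F [-0.4  0.4 -0.5] open 0.0151
world d [-0.0262 -0.2748 -0.0205] slide(cur axes) mm [273.8 -35.7  19.8] turn deg -17.1
slide after turn mm [272.2  46.3  20.5]
```

```bash
python3 -m creep '[{"hand":0.003,"slide":[0,0,0],"turn":-8.6},{"hand":0.003,"slide":[0,0,0],"turn":-8.5},{"hand":0.003,"slide":[0.04,0.007,0],"turn":0},{"hand":0.003,"slide":[0.046,0.008,0],"turn":0},{"hand":0.003,"slide":[0.046,0.008,0],"turn":0}]'|grep -E "pos|open";python3 -m creep '[{"hand":0.003,"slide":[0.046,0.008,0],"turn":0},{"hand":0.003,"slide":[0.046,0.008,0],"turn":0},{"hand":0.003,"slide":[0.046,0.007,0],"turn":0},{"hand":0.003,"slide":[0,0,0],"turn":0},{"hand":0.003,"slide":[0,0,0],"turn":0}]'|grep -E "pos|open";python3 go.py .5638 -.043 .036 94.2
```

```text
tool_pos: [0.5734, 0.0965, 0.0962]
opening: 0.168
tool_pos: [0.5612, -0.0405, 0.0967]
opening: 0.167
t 34.15 pos [ 0.5612 -0.0405  0.0967] xyaw -85.8 q7 -1.39 F [ 0.4  0.6 -0.3] open 0.0147
world d [ 0.0026 -0.0025 -0.0607] slide(cur axes) mm [ 2.7 -2.5 60.7] turn deg 0.0
slide after turn mm [ 2.6 -2.4 60.7]
```

```bash
python3 -m creep '[{"hand":0.003,"slide":[0.003,-0.002,0.02],"turn":0},{"hand":0.003,"slide":[0,0,0.02],"turn":0},{"hand":0.003,"slide":[0,0,0.014],"turn":0},{"hand":0.003,"slide":[0,0,0.006],"turn":0},{"hand":0.003,"slide":[0,0,0],"turn":0}]'|grep -E "pos|open|force"; python3 go.py .5638 -.043 .036 94.2
```

```text
tool_pos: [0.5637, -0.044, 0.037]
contact_force: [0.4, 0.4, 0.8]
opening: 0.172
t 34.77 pos [ 0.5637 -0.044   0.037 ] xyaw -85.8 q7 -1.38 F [0.4 0.4 0.8] open 0.0152
world d [ 0.0001  0.001  -0.001 ] slide(cur axes) mm [-1.  -0.1  1. ] turn deg 0.0
slide after turn mm [-1.  -0.1  1. ]
```

```bash
python3 -m creep '[{"hand":0.022,"slide":[0,0,0],"turn":0},{"hand":0.022,"slide":[0,0,0],"turn":0},{"hand":0.022,"slide":[0,0,0],"turn":0}]'|grep -E "pos|open|force";python3 -m creep '[{"hand":0.022,"slide":[0,0,-0.02],"turn":0},{"hand":0.05,"slide":[0,0,-0.04],"turn":0},{"hand":0.05,"slide":[0,0,-0.03],"turn":0},{"hand":0.05,"slide":[-0.04,0,0],"turn":0},{"hand":0.05,"slide":[-0.05,0,0],"turn":0}]'|grep -E "pos|open|force";python3 -m creep '[{"hand":0.05,"slide":[-0.05,0,0],"turn":0},{"hand":0.05,"slide":[-0.05,0,0],"turn":0},{"hand":0.05,"slide":[-0.05,0,0],"turn":0},{"hand":0.05,"slide":[-0.05,0,0],"turn":0},{"hand":0.05,"slide":[0,0,0],"turn":0}]' | grep pos; python3 look.py; python3 ortho.py .04 .46 .68 -.15 .11 pics/o11.png;python3 go.py .5844 .3075 .08 92.7
```

```text
tool_pos: [0.5642, -0.0443, 0.038]
contact_force: [0.9, 0.1, -0.2]
opening: 0.247
tool_pos: [0.5579, 0.0451, 0.1284]
contact_force: [-0.1, -0.0, 0.0]
opening: 0.568
tool_pos: [0.5411, 0.2515, 0.1274]
dark
{'px': [300.0, 207.0], 'A': 196, 'xy': [0.5751, -0.0956], 'ztop': 0.0442, 'yaw': 3.5, 'L': 0.116, 'W': 0.017}
{'px': [282.0, 209.0], 'A': 198, 'xy': [0.5644, -0.0435], 'ztop': 0.044, 'yaw': 4.5, 'L': 0.117, 'W': 0.016}
{'px': [122.0, 250.0], 'A': 164, 'xy': [0.4397, 0.3981], 'ztop': 0.0177, 'yaw': 174.8, 'L': 0.118, 'W': 0.015}
{'px': [269.0, 259.0], 'A': 115, 'xy': [0.4257, -0.02], 'ztop': 0.0231, 'yaw': 93.1, 'L': 0.119, 'W': 0.01}
green
{'px': [266.0, 209.0], 'A': 311, 'xy': [0.5629, 0.0006], 'ztop': 0.0498, 'yaw': 4.1, 'L': 0.119, 'W': 0.024}
{'px': [252.0, 212.0], 'A': 310, 'xy': [0.5522, 0.0391], 'ztop': 0.0499, 'yaw': 4.1, 'L': 0.118, 'W': 0.024}
trough 0.9 [276.5 209.3] [ 0.56171921 -0.02847464  0.04827873]
bay_left 0.55 [261.3 207.9] [0.56717531 0.01402061 0.0273759 ]
bay_right 0.85 [294.3 210.5] [ 0.56627521 -0.08045856  0.02488429]
bay_right 0.35 [222.2 141.3] [0.75282824 0.14022471 0.05183131]
t 36.65 pos [0.5431 0.2427 0.1276] xyaw -86.0 q7 -1.81 F [-0.5 -0.1 -0.5] open 0.05
world d [ 0.0413  0.0648 -0.0476] slide(cur axes) mm [-61.8 -45.8  47.6] turn deg 1.3
slide after turn mm [-62.8 -44.3  47.6]
```

View pics/o11.png

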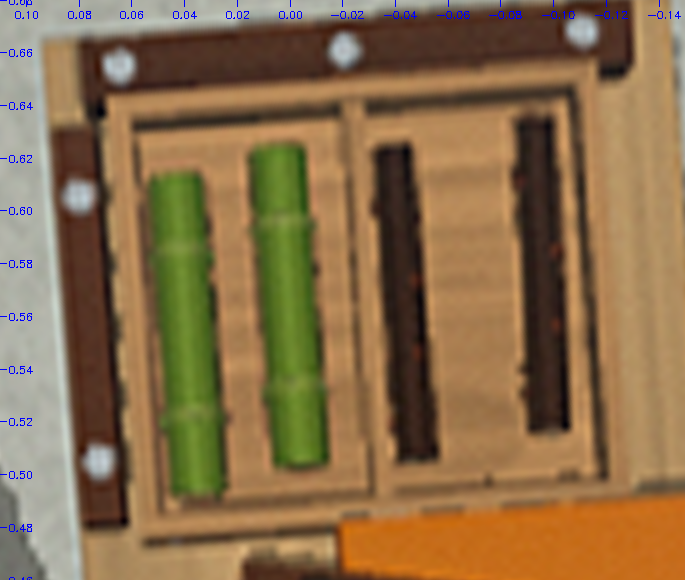

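Willow C fell cleanly to the floor at local y≈+30, next to the divider. I'll put the next one midway and the last two in the grooves above. Now willow B.

```bash
python3 -m creep '[{"hand":0.05,"slide":[0,0,0],"turn":1.3},{"hand":0.05,"slide":[-0.031,-0.022,0.02],"turn":0},{"hand":0.05,"slide":[-0.031,-0.022,0.03],"turn":0},{"hand":0.05,"slide":[0,0,0],"turn":0},{"hand":0.05,"slide":[0,0,0],"turn":0}]' 25|grep pos; python3 go.py .5844 .3075 -.0118 92.7
python3 - <<'E'
from h import *
s=snapshot('side');print(proj(s,[.5844,.3075,.008]),proj(s,[.6012,.4043,.008]),proj(s,[.4398,.3998,.008]))
c=s['frame'][130:230,190:290];cv2.imwrite('pics/d2.png',cv2.resize(c[:,:,::-1],None,fx=6,fy=5.8,interpolation=cv2.INTER_CUBIC))
E
```

```text
tool_pos: [0.5835, 0.3075, 0.0776]
t 37.27 pos [0.5835 0.3075 0.0776] xyaw -87.2 q7 -1.88 F [ 0.  -0.5  0.4] open 0.05
world d [ 0.0009 -0.     -0.0894] slide(cur axes) mm [-0.1 -0.9 89.4] turn deg 0.1
slide after turn mm [ 0.  -0.9 89.4]
[233.04262702 175.31965714] [229.61883432 164.5251305 ] [193.47443954 171.5525227 ]
```

View pics/d2.png

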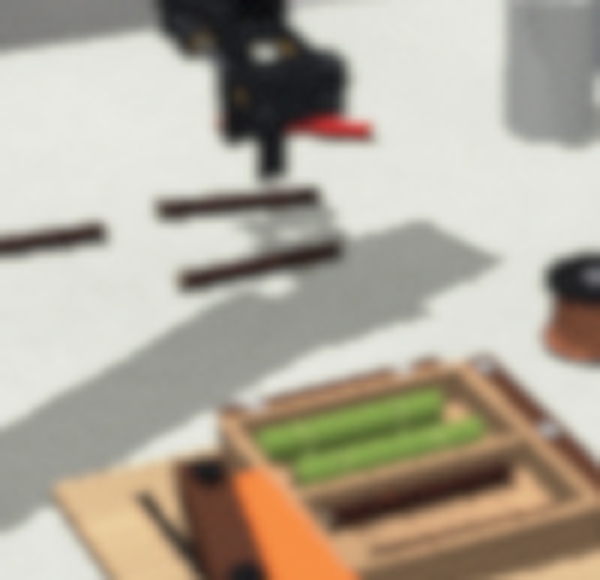

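Willow B at crop (260,267) maps to pixel (233,176), where it was expected.

```bash
python3 -m creep '[{"hand":0.05,"slide":[0.001,-0.001,0.03],"turn":0},{"hand":0.05,"slide":[0,0,0.03],"turn":0},{"hand":0.05,"slide":[0,0,0.02],"turn":0},{"hand":0.05,"slide":[0,0,0.009],"turn":0},{"hand":0.05,"slide":[0,0,0],"turn":0}]'|grep pos;python3 go.py .5844 .3075 -.0118 92.7;python3 -m creep '[{"hand":0.003,"slide":[0,0,0],"turn":0},{"hand":0.003,"slide":[0,0,0],"turn":0},{"hand":0.003,"slide":[0,0,0],"turn":0},{"hand":0.003,"slide":[0,0,0],"turn":0},{"hand":0.003,"slide":[0,0,0],"turn":0}]' 30|grep -E "pos|open";python3 -m creep '[{"hand":0.003,"slide":[0,0,0],"turn":0},{"hand":0.003,"slide":[0,0,-0.03],"turn":0},{"hand":0.003,"slide":[0,0,-0.04],"turn":0},{"hand":0.003,"slide":[0,0,-0.04],"turn":0},{"hand":0.003,"slide":[0,0,0],"turn":0}]'|grep -E "pos|open";python3 go.py .5658 -.0695 .08 94.2
```

```text
tool_pos: [0.5846, 0.3079, -0.0113]
t 37.95 pos [ 0.5846  0.3079 -0.0113] xyaw -87.1 q7 -1.86 F [ 0.9 -0.  -0.8] open 0.0497
world d [-0.0002 -0.0004 -0.0005] slide(cur axes) mm [0.4 0.2 0.5] turn deg 0.2
slide after turn mm [0.4 0.2 0.5]
tool_pos: [0.5846, 0.3083, -0.0112]
opening: 0.169
tool_pos: [0.5868, 0.3091, 0.1018]
opening: 0.168
t 39.2 pos [0.5868 0.3091 0.1018] xyaw -87.1 q7 -1.88 F [-0.4  0.7 -0.2] open 0.0148
world d [-0.021  -0.3786 -0.0218] slide(cur axes) mm [377.1  40.3  20.6] turn deg -1.3
slide after turn mm [376.   48.7  21.8]
```

```bash
python3 -m creep '[{"hand":0.003,"slide":[0.04,0.005,0],"turn":-1.3},{"hand":0.003,"slide":[0.048,0.006,0],"turn":0},{"hand":0.003,"slide":[0.048,0.006,0],"turn":0},{"hand":0.003,"slide":[0.048,0.006,0],"turn":0},{"hand":0.003,"slide":[0.048,0.006,0],"turn":0}]'|grep -E "pos|open";python3 -m creep '[{"hand":0.003,"slide":[0.048,0.006,0],"turn":0},{"hand":0.003,"slide":[0.048,0.006,0],"turn":0},{"hand":0.003,"slide":[0.048,0.007,0],"turn":0},{"hand":0.003,"slide":[0,0,0],"turn":0},{"hand":0.003,"slide":[0,0,0],"turn":0}]'|grep -E "pos|open";python3 go.py .5658 -.0695 .036 94.2
```

```text
tool_pos: [0.5706, 0.0731, 0.0974]
opening: 0.175
tool_pos: [0.5627, -0.0694, 0.0977]
opening: 0.168
t 40.45 pos [ 0.5627 -0.0694  0.0977] xyaw -85.8 q7 -1.36 F [ 0.1  0.5 -0.5] open 0.0148
world d [ 0.0031 -0.0001 -0.0617] slide(cur axes) mm [ 0.4 -3.1 61.7] turn deg 0.0
slide after turn mm [ 0.4 -3.  61.7]
```

```bash
python3 -m creep '[{"hand":0.003,"slide":[0.001,-0.003,0.02],"turn":0},{"hand":0.003,"slide":[0,0,0.02],"turn":0},{"hand":0.003,"slide":[0,0,0.016],"turn":0},{"hand":0.003,"slide":[0,0,0.008],"turn":0},{"hand":0.003,"slide":[0,0,0],"turn":0}]'|grep -E "pos|open|force"; python3 go.py .5658 -.0695 .034 94.2; python3 -m creep '[{"hand":0.022,"slide":[0,0,0],"turn":0},{"hand":0.022,"slide":[0,0,0],"turn":0},{"hand":0.022,"slide":[0,0,0],"turn":0}]'|grep -E "pos|open|force";python3 -m creep '[{"hand":0.022,"slide":[0,0,-0.02],"turn":0},{"hand":0.05,"slide":[0,0,-0.04],"turn":0},{"hand":0.05,"slide":[0,0,-0.03],"turn":0},{"hand":0.05,"slide":[-0.04,0,0],"turn":0},{"hand":0.05,"slide":[-0.05,0,0],"turn":0}]'|grep -E "pos|open|force";python3 -m creep '[{"hand":0.05,"slide":[-0.05,0,0],"turn":0},{"hand":0.05,"slide":[-0.05,0,0],"turn":0},{"hand":0.05,"slide":[-0.05,0,0],"turn":0},{"hand":0.05,"slide":[-0.05,0,0],"turn":0},{"hand":0.05,"slide":[0,0,0],"turn":0}]' | grep pos; python3 look.py; python3 go.py .6012 .4043 .08 80.4
```

```text
tool_pos: [0.566, -0.0707, 0.0338]
contact_force: [0.5, -0.3, 0.2]
opening: 0.172
t 41.08 pos [ 0.566  -0.0707  0.0338] xyaw -85.8 q7 -1.35 F [ 0.5 -0.3  0.2] open 0.0151
world d [-0.0002  0.0012  0.0002] slide(cur axes) mm [-1.2  0.1 -0.2] turn deg 0.0
slide after turn mm [-1.2  0.1 -0.2]
tool_pos: [0.5667, -0.0711, 0.035]
contact_force: [0.2, -0.3, 0.8]
opening: 0.251
tool_pos: [0.5603, 0.0182, 0.1255]
contact_force: [0.8, 0.7, 0.5]
opening: 0.567
tool_pos: [0.5437, 0.2247, 0.1245]
dark
{'px': [300.0, 207.0], 'A': 182, 'xy': [0.5752, -0.0956], 'ztop': 0.0441, 'yaw': 3.6, 'L': 0.115, 'W': 0.017}
{'px': [282.0, 208.0], 'A': 183, 'xy': [0.5648, -0.0434], 'ztop': 0.0442, 'yaw': 4.6, 'L': 0.117, 'W': 0.017}
{'px': [291.0, 209.0], 'A': 185, 'xy': [0.5663, -0.0698], 'ztop': 0.0439, 'yaw': 3.7, 'L': 0.118, 'W': 0.017}
{'px': [268.0, 259.0], 'A': 102, 'xy': [0.4254, -0.0147], 'ztop': 0.022, 'yaw': 93.9, 'L': 0.108, 'W': 0.01}
green
{'px': [266.0, 209.0], 'A': 313, 'xy': [0.5633, 0.0006], 'ztop': 0.05, 'yaw': 4.2, 'L': 0.12, 'W': 0.024}
{'px': [252.0, 212.0], 'A': 310, 'xy': [0.5521, 0.0391], 'ztop': 0.0498, 'yaw': 4.1, 'L': 0.117, 'W': 0.024}
trough 0.93 [276.6 206.8] [ 0.56855595 -0.02832969  0.0496787 ]
bay_left 0.96 [260.8 209.8] [0.56186794 0.01510328 0.02587816]
bay_right 0.85 [297.2 209.9] [ 0.56789513 -0.08830763  0.02813272]
bay_right 0.55 [299.  247.9] [ 0.4579403  -0.09358731  0.05922026]
t 42.9 pos [0.5454 0.216  0.1247] xyaw -85.9 q7 -1.77 F [ 0.2 -0.8  0.4] open 0.0501
world d [ 0.0558  0.1883 -0.0447] slide(cur axes) mm [-183.9  -69.    44.4] turn deg 13.7
slide after turn mm [-195.   -23.6   44.7]
```

```bash
python3 -m creep '[{"hand":0.05,"slide":[0,0,0],"turn":6.9},{"hand":0.05,"slide":[0,0,0],"turn":6.8},{"hand":0.05,"slide":[-0.045,-0.005,0.01],"turn":0},{"hand":0.05,"slide":[-0.05,-0.006,0.01],"turn":0},{"hand":0.05,"slide":[-0.05,-0.006,0.01],"turn":0}]' 25|grep pos;python3 -m creep '[{"hand":0.05,"slide":[-0.05,-0.006,0.01],"turn":0},{"hand":0.05,"slide":[0,0,0],"turn":0},{"hand":0.05,"slide":[0,0,0],"turn":0}]'|grep pos; python3 go.py .6012 .4043 -.0118 80.4
python3 - <<'E'
from h import *
s=snapshot('side')
c=s['frame'][130:230,170:270];cv2.imwrite('pics/d3.png',cv2.resize(c[:,:,::-1],None,fx=6,fy=5.8,interpolation=cv2.INTER_CUBIC))
p=snapshot('top')
c=p['frame'][150:290,60:240];cv2.imwrite('pics/d3t.png',cv2.resize(c[:,:,::-1],None,fx=4.2,fy=4.2,interpolation=cv2.INTER_CUBIC))
E
```

```text
tool_pos: [0.5872, 0.3573, 0.0945]
tool_pos: [0.6007, 0.4038, 0.0843]
t 43.9 pos [0.6007 0.4038 0.0843] xyaw -99.6 q7 -2.16 F [ 0.5 -1.5 -0.4] open 0.05
world d [ 0.0005  0.0005 -0.0961] slide(cur axes) mm [-0.8 -0.4 96.1] turn deg -0.0
slide after turn mm [-0.6 -0.4 96.1]
```

View pics/d3.png

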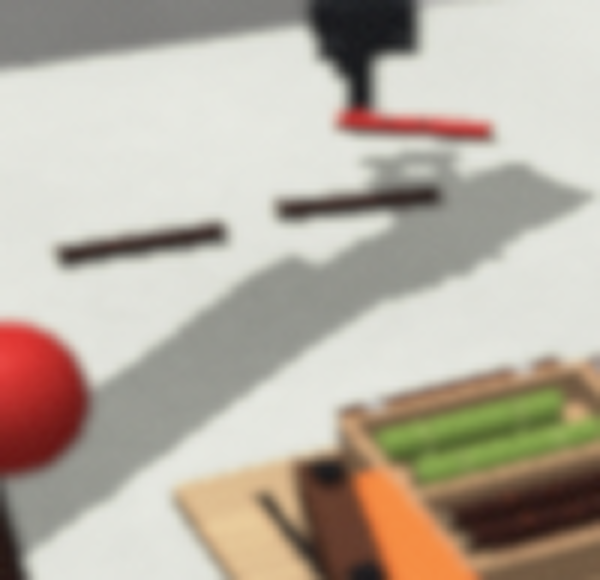

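View pics/d3t.png

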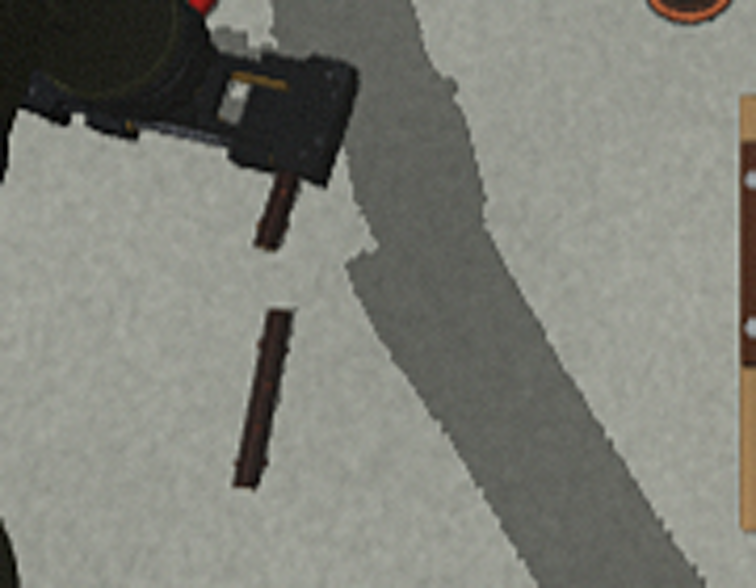

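Willow A is where expected and the gripper is over it.

```bash
python3 -m creep '[{"hand":0.05,"slide":[0,0,0.03],"turn":0},{"hand":0.05,"slide":[0,0,0.03],"turn":0},{"hand":0.05,"slide":[0,0,0.025],"turn":0},{"hand":0.05,"slide":[0,0,0.011],"turn":0},{"hand":0.05,"slide":[0,0,0],"turn":0}]'|grep pos;python3 go.py .6012 .4043 -.0118 80.4;python3 -m creep '[{"hand":0.003,"slide":[0,0,0],"turn":0},{"hand":0.003,"slide":[0,0,0],"turn":0},{"hand":0.003,"slide":[0,0,0],"turn":0},{"hand":0.003,"slide":[0,0,0],"turn":0},{"hand":0.003,"slide":[0,0,0],"turn":0}]' 30|grep -E "pos|open";python3 -m creep '[{"hand":0.003,"slide":[0,0,0],"turn":0},{"hand":0.003,"slide":[0,0,-0.03],"turn":0},{"hand":0.003,"slide":[0,0,-0.04],"turn":0},{"hand":0.003,"slide":[0,0,-0.04],"turn":0},{"hand":0.003,"slide":[0,0,0],"turn":0}]'|grep -E "pos|open";python3 go.py .5648 -.0564 .08 94.2
```

```text
tool_pos: [0.5998, 0.4061, -0.0119]
t 44.62 pos [ 0.5998  0.4061 -0.0119] xyaw -99.5 q7 -2.14 F [-0.2 -0.1  0.8] open 0.0495
world d [ 0.0014 -0.0018  0.0001] slide(cur axes) mm [ 1.5 -1.6 -0.1] turn deg 0.1
slide after turn mm [ 1.5 -1.6 -0.1]
tool_pos: [0.6001, 0.4069, -0.0111]
opening: 0.17
tool_pos: [0.6024, 0.4079, 0.1023]
opening: 0.169
t 45.88 pos [0.6024 0.4079 0.1023] xyaw -99.5 q7 -2.17 F [0.5 0.1 0.1] open 0.0149
world d [-0.0376 -0.4643 -0.0223] slide(cur axes) mm [464.2 -39.4  20.4] turn deg -13.7
slide after turn mm [460.3  71.5  22.3]
```

```bash
python3 -m creep '[{"hand":0.003,"slide":[0,0,0],"turn":-6.9},{"hand":0.003,"slide":[0,0,0],"turn":-6.8},{"hand":0.003,"slide":[0.04,0.006,0],"turn":0},{"hand":0.003,"slide":[0.047,0.0073,0],"turn":0},{"hand":0.003,"slide":[0.047,0.0073,0],"turn":0}]'|grep -E "pos|open";python3 -m creep '[{"hand":0.003,"slide":[0.047,0.0073,0],"turn":0},{"hand":0.003,"slide":[0.047,0.0073,0],"turn":0},{"hand":0.003,"slide":[0.047,0.0073,0],"turn":0},{"hand":0.003,"slide":[0.047,0.0073,0],"turn":0},{"hand":0.003,"slide":[0.047,0.0073,0],"turn":0}]'|grep -E "pos|open";python3 -m creep '[{"hand":0.003,"slide":[0.047,0.0073,0],"turn":0},{"hand":0.003,"slide":[0.044,0.007,0],"turn":0},{"hand":0.003,"slide":[0,0,0],"turn":0},{"hand":0.003,"slide":[0,0,0],"turn":0}]'|grep -E "pos|open"; python3 go.py .5648 -.0566 .034 94.2
```

```text
tool_pos: [0.588, 0.2698, 0.097]
opening: 0.17
tool_pos: [0.5689, 0.033, 0.0974]
opening: 0.173
tool_pos: [0.5619, -0.0564, 0.0977]
opening: 0.17
t 47.62 pos [ 0.5619 -0.0564  0.0977] xyaw -85.8 q7 -1.37 F [ 0.2  0.5 -0.5] open 0.015
world d [ 0.0029 -0.0002 -0.0637] slide(cur axes) mm [ 0.4 -3.  63.7] turn deg 0.0
slide after turn mm [ 0.4 -2.9 63.7]
```

```bash
python3 -m creep '[{"hand":0.003,"slide":[0,-0.003,0.02],"turn":0},{"hand":0.003,"slide":[0,0,0.02],"turn":0},{"hand":0.003,"slide":[0,0,0.016],"turn":0},{"hand":0.003,"slide":[0,0,0.006],"turn":0},{"hand":0.003,"slide":[0,0,0],"turn":0}]'|grep -E "pos|open|force"; python3 go.py .5648 -.0566 .036 94.2; python3 -m creep '[{"hand":0.022,"slide":[0,0,0],"turn":0},{"hand":0.022,"slide":[0,0,0],"turn":0},{"hand":0.022,"slide":[0,0,0],"turn":0}]'|grep -E "pos|open|force";python3 -m creep '[{"hand":0.022,"slide":[0,0,-0.02],"turn":0},{"hand":0.05,"slide":[0,0,-0.04],"turn":0},{"hand":0.05,"slide":[0,0,-0.03],"turn":0},{"hand":0.05,"slide":[-0.04,0,0],"turn":0},{"hand":0.05,"slide":[-0.05,0,0],"turn":0}]'|grep -E "pos|open|force";python3 -m creep '[{"hand":0.05,"slide":[-0.05,0,0],"turn":0},{"hand":0.05,"slide":[-0.05,0,0],"turn":0},{"hand":0.05,"slide":[-0.05,0.02,0],"turn":0},{"hand":0.05,"slide":[0,0,0],"turn":0},{"hand":0.05,"slide":[0,0,0],"turn":0}]' | grep pos; python3 look.py;python3 ortho.py .04 .46 .68 -.15 .11 pics/o12.png; python3 go.py .4398 .3998 .08 87.4
```

```text
tool_pos: [0.5652, -0.0568, 0.036]
contact_force: [0.3, 0.4, 0.1]
opening: 0.169
t 48.25 pos [ 0.5652 -0.0568  0.036 ] xyaw -85.8 q7 -1.36 F [0.3 0.4 0.1] open 0.0149
world d [-0.0004  0.0002  0.    ] slide(cur axes) mm [-0.2  0.4 -0. ] turn deg 0.0
slide after turn mm [-0.2  0.4 -0. ]
tool_pos: [0.5658, -0.0572, 0.037]
contact_force: [0.5, -0.1, -0.6]
opening: 0.247
tool_pos: [0.5594, 0.0322, 0.1274]
contact_force: [-0.1, 1.1, 0.0]
opening: 0.57
tool_pos: [0.528, 0.1803, 0.1267]
dark
{'px': [241.0, 215.0], 'A': 63, 'xy': [0.5543, 0.069], 'ztop': 0.0474, 'yaw': 1.4, 'L': 0.145, 'W': 0.016}
{'px': [300.0, 204.0], 'A': 123, 'xy': [0.5753, -0.0947], 'ztop': 0.0438, 'yaw': 1.0, 'L': 0.116, 'W': 0.016}
{'px': [268.0, 259.0], 'A': 97, 'xy': [0.4252, -0.0147], 'ztop': 0.0221, 'yaw': 93.8, 'L': 0.108, 'W': 0.009}
green
{'px': [266.0, 209.0], 'A': 314, 'xy': [0.5631, 0.0005], 'ztop': 0.0499, 'yaw': 4.2, 'L': 0.119, 'W': 0.024}
{'px': [252.0, 212.0], 'A': 308, 'xy': [0.5523, 0.0392], 'ztop': 0.0496, 'yaw': 4.2, 'L': 0.117, 'W': 0.024}
trough 0.7 [273.4 210.2] [ 0.56289576 -0.0208167   0.02667763]
bay_left 0.86 [261.4 210.2] [0.56087154 0.01332213 0.02561493]
bay_left 0.66 [296.5 248.1] [ 0.45710412 -0.0870606   0.05778623]
bay_right 0.74 [295.6 209.8] [ 0.56782221 -0.08372201  0.02845387]
t 50.12 pos [0.5284 0.1793 0.1266] xyaw -85.9 q7 -1.72 F [0.8 1.1 0.5] open 0.0497
world d [-0.0886  0.2205 -0.0466] slide(cur axes) mm [-226.3   72.8   46.4] turn deg 6.7
slide after turn mm [-216.3   98.5   46.6]
```

View pics/o12.png

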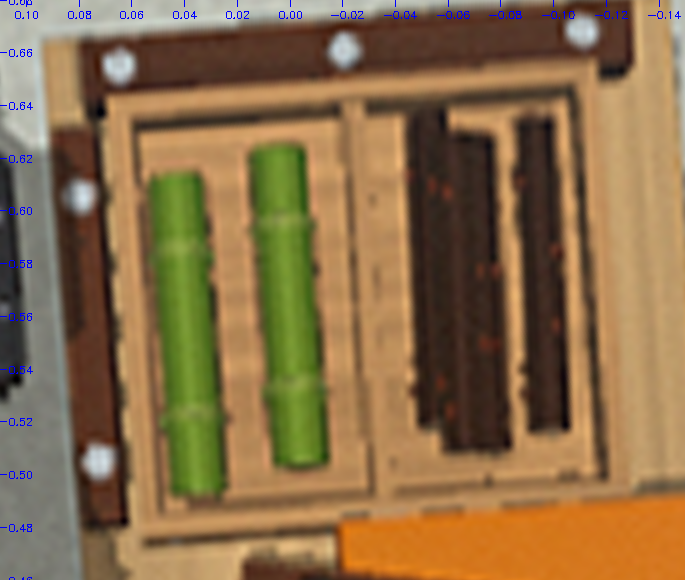

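The right bay now shows only about 34 mm of dark stem at columns 405–510, plus willow0. I'll check heights to see whether one lies on top or is missing.

Run:
```python
from h import *
p=snapshot('top');X=cloud(p);f=p['frame']
m=(X[...,0]>.52)&(X[...,0]<.62)&(X[...,1]<-.03)&(X[...,1]>-.115)
for r in (195,203,210,218):
    print(r,[(u,X[r,u,1].round(3),X[r,u,2].round(3)) for u in range(276,308,1) if m[r,u]])
c=f[170:250,230:330];cv2.imwrite('pics/e1.png',cv2.resize(c[:,:,::-1],None,fx=7.5,fy=7.4,interpolation=cv2.INTER_CUBIC))
s=snapshot('side');c=s['frame'][180:260,210:310];cv2.imwrite('pics/e1s.png',cv2.resize(c[:,:,::-1],None,fx=7.5,fy=7.4,interpolation=cv2.INTER_CUBIC))
cv2.imwrite('pics/e1full.png',cv2.resize(f[:,:,::-1],(800,600)))
```

```text
195 [(278, np.float64(-0.032), np.float64(0.027)), (279, np.float64(-0.035), np.float64(0.024)), (280, np.float64(-0.037), np.float64(0.027)), (281, np.float64(-0.04), np.float64(0.03)), (282, np.float64(-0.043), np.float64(0.026)), (283, np.float64(-0.046), np.float64(0.033)), (284, np.float64(-0.048), np.float64(0.044)), (285, np.float64(-0.051), np.float64(0.044)), (286, np.float64(-0.054), np.float64(0.043)), (287, np.float64(-0.056), np.float64(0.054)), (288, np.float64(-0.058), np.float64(0.06)), (289, np.float64(-0.061), np.float64(0.057)), (290, np.float64(-0.064), np.float64(0.059)), (291, np.float64(-0.067), np.float64(0.054)), (292, np.float64(-0.07), np.float64(0.045)), (293, np.float64(-0.074), np.float64(0.041)), (294, np.float64(-0.076), np.float64(0.039)), (295, np.float64(-0.08), np.float64(0.027)), (296, np.float64(-0.083), np.float64(0.029)), (297, np.float64(-0.086), np.float64(0.029)), (298, np.float64(-0.088), np.float64(0.04)), (299, np.float64(-0.09), np.float64(0.042)), (300, np.float64(-0.093), np.float64(0.045)), (301, np.float64(-0.096), np.float64(0.043))
[... 3716 characters left out ...]
at64(0.055)), (292, np.float64(-0.073), np.float64(0.044)), (293, np.float64(-0.076), np.float64(0.04)), (294, np.float64(-0.079), np.float64(0.042)), (295, np.float64(-0.082), np.float64(0.038)), (297, np.float64(-0.089), np.float64(0.027)), (298, np.float64(-0.09), np.float64(0.04)), (299, np.float64(-0.093), np.float64(0.041)), (300, np.float64(-0.095), np.float64(0.044)), (301, np.float64(-0.098), np.float64(0.048)), (302, np.float64(-0.101), np.float64(0.039)), (303, np.float64(-0.104), np.float64(0.039)), (304, np.float64(-0.108), np.float64(0.029)), (305, np.float64(-0.111), np.float64(0.026)), (306, np.float64(-0.114), np.float64(0.027)), (307, np.float64(-0.115), np.float64(0.042))]
```

View pics/e1.png

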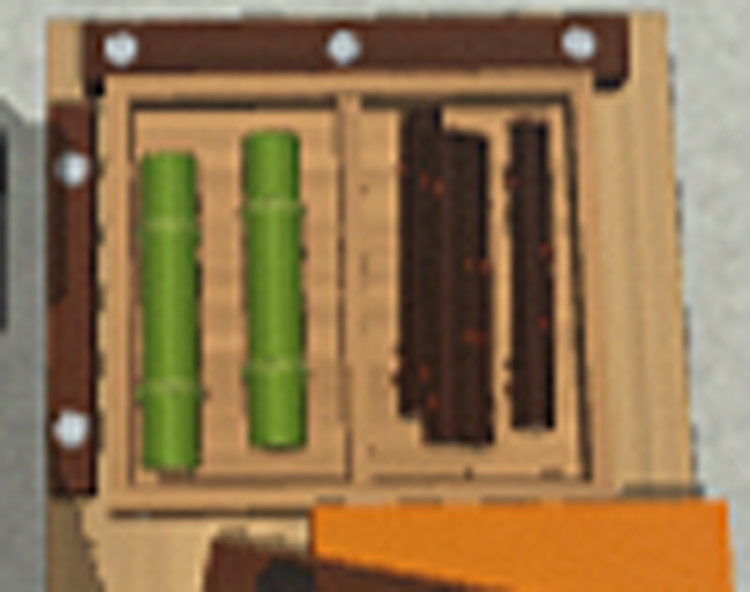

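View pics/e1s.png

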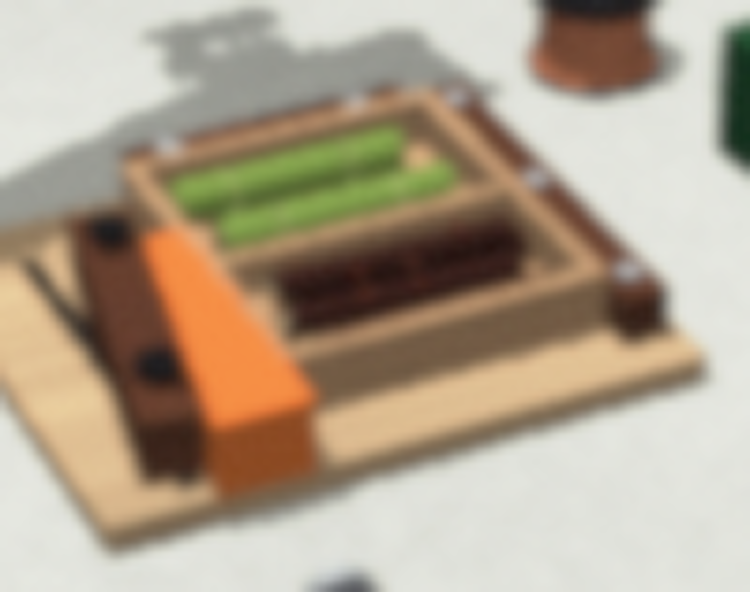

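View pics/e1full.png

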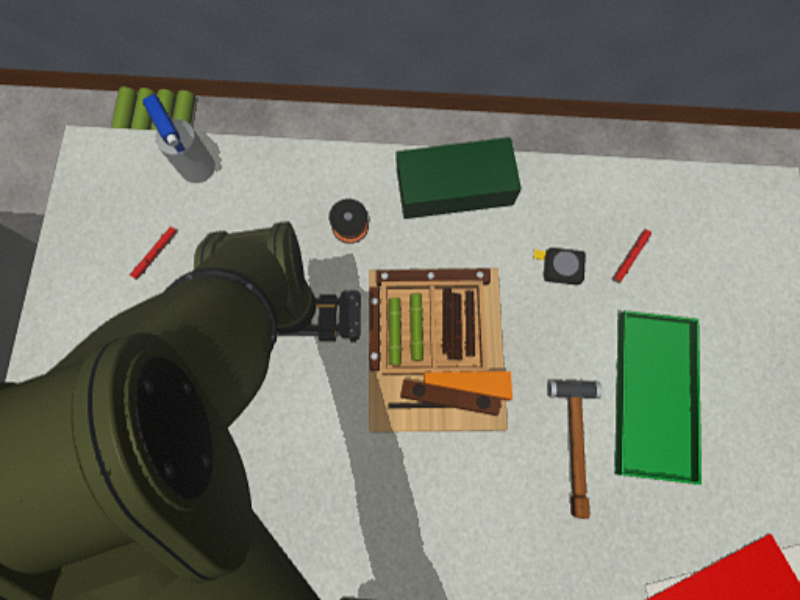

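All four are there: the middle ones shifted, and the newest lies on top (top z≈0.058, y≈-0.0625). I'll re-grip it and set it down in the gap by the divider, so the pile stays below the rim.

```bash
python3 go.py .566 -.0625 .1 94.2;  python3 -m creep '[{"hand":0.035,"slide":[0.04,-0.01,0],"turn":0},{"hand":0.035,"slide":[0.05,-0.01,0],"turn":0},{"hand":0.035,"slide":[0.05,0,0],"turn":0},{"hand":0.035,"slide":[0.05,0,0],"turn":0},{"hand":0.035,"slide":[0.048,0,0.02],"turn":0}]' 25 |grep pos; python3 -m creep '[{"hand":0.035,"slide":[0,0,0],"turn":0},{"hand":0.035,"slide":[0,0,0],"turn":0}]'|grep pos;  python3 go.py .566 -.0625 .032 94.2
```

```text
t 50.23 pos [0.5282 0.1799 0.1266] xyaw -85.9 q7 -1.72 F [-0.5  0.1  0.3] open 0.05
world d [ 0.0378 -0.2424 -0.0266] slide(cur axes) mm [244.5 -20.2  26.6] turn deg -0.1
slide after turn mm [244.5 -19.9  26.6]
tool_pos: [0.5667, -0.0575, 0.1075]
tool_pos: [0.5653, -0.0546, 0.1065]
t 51.1 pos [ 0.5653 -0.0546  0.1065] xyaw -85.8 q7 -1.37 F [-0.4  0.4 -0.8] open 0.0349
world d [ 0.0007 -0.0079 -0.0745] slide(cur axes) mm [ 8.  -0.1 74.5] turn deg -0.0
slide after turn mm [ 7.9 -0.1 74.5]
```

```bash
python3 -m creep '[{"hand":0.035,"slide":[0.007,0,0.025],"turn":0},{"hand":0.035,"slide":[0,0,0.025],"turn":0},{"hand":0.035,"slide":[0,0,0.018],"turn":0},{"hand":0.035,"slide":[0,0,0.007],"turn":0},{"hand":0.035,"slide":[0,0,0],"turn":0}]'|grep -E "pos|force"; python3 go.py .566 -.0625 .031 94.2; python3 -m creep '[{"hand":0.003,"slide":[0,0,0],"turn":0},{"hand":0.003,"slide":[0,0,0],"turn":0},{"hand":0.003,"slide":[0,0,0],"turn":0},{"hand":0.003,"slide":[0,0,0],"turn":0}]' 15|grep -E "pos|force|open"
```

```text
tool_pos: [0.5661, -0.0616, 0.0316]
contact_force: [0.1, 0.2, 0.1]
t 51.73 pos [ 0.5661 -0.0616  0.0316] xyaw -85.8 q7 -1.35 F [0.1 0.2 0.1] open 0.0351
world d [-0.0001 -0.0009 -0.0006] slide(cur axes) mm [0.9 0.1 0.6] turn deg 0.0
slide after turn mm [0.9 0.1 0.6]
tool_pos: [0.566, -0.0622, 0.0317]
contact_force: [-0.3, -0.7, 1.2]
opening: 0.172
```

```bash
python3 -m creep '[{"hand":0.003,"slide":[0,0,-0.015],"turn":0},{"hand":0.003,"slide":[-0.01,0,-0.002],"turn":0},{"hand":0.003,"slide":[-0.011,0,0],"turn":0},{"hand":0.003,"slide":[0,0,0],"turn":0},{"hand":0.003,"slide":[0,0,0],"turn":0}]' 25|grep -E "pos|force|open"; python3 go.py .5637 -.042 .036 94.2
```

```text
tool_pos: [0.5641, -0.041, 0.0483]
contact_force: [1.1, 0.1, -1.5]
opening: 0.171
t 52.85 pos [ 0.5641 -0.041   0.0483] xyaw -85.8 q7 -1.38 F [ 1.1  0.1 -1.5] open 0.0151
world d [-0.0004 -0.001  -0.0123] slide(cur axes) mm [ 0.9  0.5 12.3] turn deg 0.0
slide after turn mm [ 0.9  0.5 12.3]
```

```bash
python3 -m creep '[{"hand":0.003,"slide":[0,0,0.008],"turn":0},{"hand":0.003,"slide":[0,0,0.004],"turn":0},{"hand":0.003,"slide":[0,0,0],"turn":0}]'|grep -E "pos|force|open"; python3 -m creep '[{"hand":0.02,"slide":[0,0,0],"turn":0},{"hand":0.02,"slide":[0,0,0],"turn":0},{"hand":0.02,"slide":[0,0,0],"turn":0}]'|grep -E "pos|open|force";python3 -m creep '[{"hand":0.02,"slide":[0,0,-0.02],"turn":0},{"hand":0.05,"slide":[0,0,-0.04],"turn":0},{"hand":0.05,"slide":[0,0,-0.03],"turn":0},{"hand":0.05,"slide":[-0.04,0,0],"turn":0},{"hand":0.05,"slide":[-0.05,0,0],"turn":0}]'|grep -E "pos|open|force";python3 -m creep '[{"hand":0.05,"slide":[-0.05,0.01,0],"turn":0},{"hand":0.05,"slide":[-0.05,0.02,0],"turn":0},{"hand":0.05,"slide":[-0.05,0.02,0],"turn":0},{"hand":0.05,"slide":[0,0,0],"turn":0}]' | grep pos
cat > bay.py <<'E'
from h import *
p=snapshot('top');X=cloud(p)
for xx in (.60,.566,.53):
    m=(abs(X[...,0]-xx)<.012)&(X[...,1]<-.025)&(X[...,1]>-.12)&(X[...,2]<.08);P=X[m]
    print(xx,[(int(-b*1000),int(round(1000*np.percentile(P[abs(P[:,1]-b)<.002,2],70)))) for b in np.arange(-.03,-.116,-.004) if (abs(P[:,1]-b)<.002).any()])
import sys
c=p['frame'][170:250,230:330];cv2.imwrite(sys.argv[1],cv2.resize(c[:,:,::-1],None,fx=7.5,fy=7.4,interpolation=cv2.INTER_CUBIC))
E
python3 bay.py pics/e2.png;python3 go.py .4398 .3998 .08 87.4
```

```text
tool_pos: [0.5638, -0.0416, 0.0359]
contact_force: [-0.1, -1.6, -0.3]
opening: 0.169
tool_pos: [0.5644, -0.041, 0.0367]
contact_force: [0.4, 0.3, -0.3]
opening: 0.228
tool_pos: [0.5582, 0.0483, 0.1273]
contact_force: [0.3, 1.7, 0.3]
opening: 0.566
tool_pos: [0.4939, 0.2004, 0.1263]
0.6 [(30, 50), (34, 50), (38, 53), (42, 54), (46, 51), (50, 42), (54, 42), (58, 43), (62, 39), (66, 42), (70, 43), (74, 43), (78, 41), (82, 29), (86, 27), (90, 41), (94, 44), (98, 44), (102, 36), (106, 27), (110, 45), (114, 54)]
0.566 [(30, 49), (34, 50), (38, 52), (42, 53), (46, 52), (50, 49), (54, 43), (58, 43), (62, 40), (66, 39), (70, 44), (74, 44), (78, 41), (82, 28), (86, 28), (90, 39), (94, 43), (98, 44), (102, 41), (106, 30), (110, 27), (114, 52)]
0.53 [(30, 50), (34, 51), (38, 53), (42, 55), (46, 56), (50, 53), (54, 43), (58, 42), (62, 39), (66, 34), (70, 40), (74, 44), (78, 43), (82, 38), (86, 30), (90, 36), (94, 43), (98, 44), (102, 44), (106, 43), (110, 28), (114, 39)]
t 54.77 pos [0.4957 0.1969 0.1265] xyaw -85.5 q7 -1.75 F [ 0.4 -0.3 -0. ] open 0.0504
world d [-0.0559  0.2029 -0.0465] slide(cur axes) mm [-206.6   39.8   46.7] turn deg 7.1
slide after turn mm [-200.1   65.    46.5]
```

View pics/e2.png

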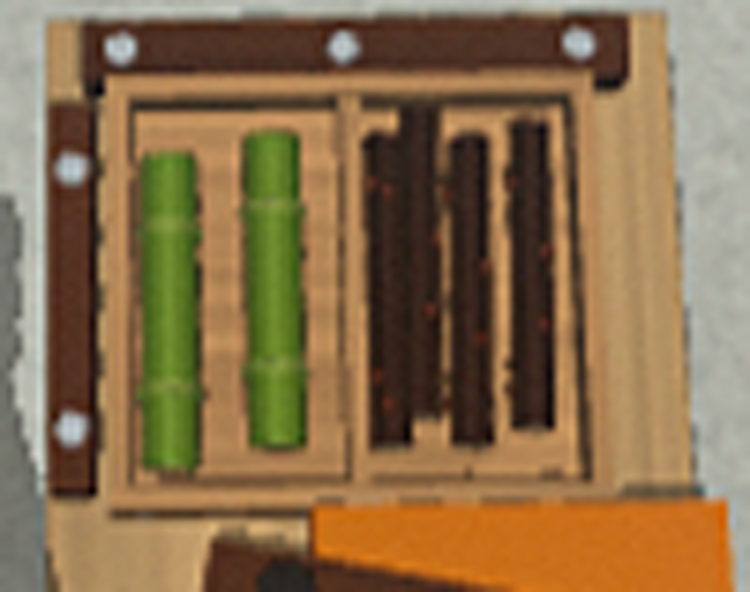

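That one now rests low against the divider (top≈0.054). Last is willow D.

```bash
python3 -m creep '[{"hand":0.05,"slide":[0,0,0],"turn":7.1},{"hand":0.05,"slide":[-0.045,0.015,0.01],"turn":0},{"hand":0.05,"slide":[-0.05,0.016,0.01],"turn":0},{"hand":0.05,"slide":[-0.05,0.016,0.01],"turn":0},{"hand":0.05,"slide":[-0.05,0.016,0.01],"turn":0}]' 25|grep pos;python3 -m creep '[{"hand":0.05,"slide":[0,0,0],"turn":0},{"hand":0.05,"slide":[0,0,0],"turn":0}]'|grep pos; python3 look.py | head -8
python3 - <<'E'
from h import *
s=snapshot('side');print(proj(s,[.4398,.3998,.008]))
c=s['frame'][130:230,150:250];cv2.imwrite('pics/d4.png',cv2.resize(c[:,:,::-1],None,fx=6,fy=5.8,interpolation=cv2.INTER_CUBIC))
p=snapshot('top');c=p['frame'][180:320,60:240];cv2.imwrite('pics/d4t.png',cv2.resize(c[:,:,::-1],None,fx=4.2,fy=4.2,interpolation=cv2.INTER_CUBIC))
print(proj(p,[.4398,.3998,.008]))
E
python3 go.py .4398 .3998 -.0118 87.4
```

```text
tool_pos: [0.4452, 0.3922, 0.0864]
tool_pos: [0.4452, 0.3904, 0.0865]
dark
{'px': [300.0, 208.0], 'A': 226, 'xy': [0.5761, -0.095], 'ztop': 0.044, 'yaw': 3.1, 'L': 0.117, 'W': 0.018}
green
{'px': [266.0, 209.0], 'A': 313, 'xy': [0.5634, 0.0005], 'ztop': 0.0498, 'yaw': 4.3, 'L': 0.12, 'W': 0.024}
{'px': [252.0, 212.0], 'A': 312, 'xy': [0.5524, 0.0391], 'ztop': 0.0498, 'yaw': 4.4, 'L': 0.118, 'W': 0.024}
trough 0.85 [275.  210.7] [ 0.56121585 -0.02532568  0.02935442]
trough 0.59 [421.6 250.8] [ 0.47774788 -0.44461169  0.00692152]
bay_left 0.55 [260.8 207.9] [0.56716181 0.01544367 0.026984  ]
[193.47443954 171.5525227 ]
[123.06912711 244.4253791 ]
t 55.95 pos [0.4445 0.3913 0.0868] xyaw -93.0 q7 -2.1 F [ 0.   0.1 -0.1] open 0.0498
world d [-0.0047  0.0085 -0.0986] slide(cur axes) mm [-8.2  5.2 98.6] turn deg -0.4
slide after turn mm [-8.3  5.1 98.6]
```

View pics/d4.png

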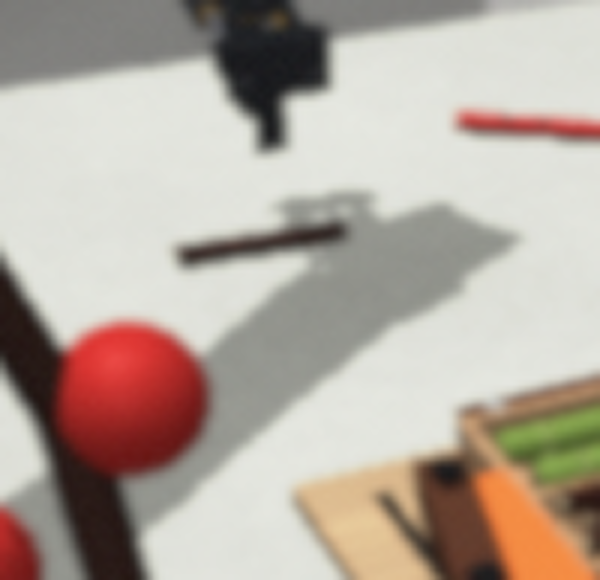

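View pics/d4t.png

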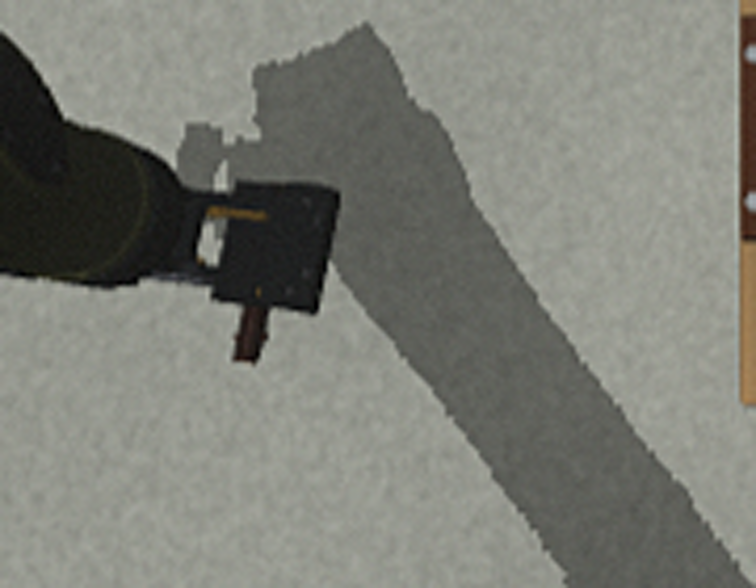

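Willow D is at side pixel (194,172), where expected.

```bash
python3 -m creep '[{"hand":0.05,"slide":[-0.008,0.005,0.03],"turn":-0.4},{"hand":0.05,"slide":[0,0,0.03],"turn":0},{"hand":0.05,"slide":[0,0,0.025],"turn":0},{"hand":0.05,"slide":[0,0,0.013],"turn":0},{"hand":0.05,"slide":[0,0,0],"turn":0}]'|grep pos;python3 go.py .4398 .3998 -.0118 87.4;python3 -m creep '[{"hand":0.003,"slide":[0,0,0],"turn":0},{"hand":0.003,"slide":[0,0,0],"turn":0},{"hand":0.003,"slide":[0,0,0],"turn":0},{"hand":0.003,"slide":[0,0,0],"turn":0},{"hand":0.003,"slide":[0,0,0],"turn":0}]' 30|grep -E "pos|open";python3 -m creep '[{"hand":0.003,"slide":[0,0,0],"turn":0},{"hand":0.003,"slide":[0,0,-0.03],"turn":0},{"hand":0.003,"slide":[0,0,-0.04],"turn":0},{"hand":0.003,"slide":[0,0,-0.05],"turn":0},{"hand":0.003,"slide":[0,0,0],"turn":0}]'|grep -E "pos|open";python3 go.py .567 -.084 .1 94.2
```

```text
tool_pos: [0.439, 0.4002, -0.0119]
t 56.58 pos [ 0.439   0.4002 -0.0119] xyaw -92.5 q7 -2.08 F [-0.5  0.2  0.6] open 0.0497
world d [ 0.0008 -0.0004  0.0001] slide(cur axes) mm [ 0.3 -0.8 -0.1] turn deg 0.1
slide after turn mm [ 0.3 -0.8 -0.1]
tool_pos: [0.4393, 0.4009, -0.0111]
opening: 0.168
tool_pos: [0.4413, 0.4022, 0.1118]
opening: 0.166
t 57.83 pos [0.4413 0.4022 0.1118] xyaw -92.5 q7 -2.12 F [-0.7 -0.7 -0. ] open 0.0146
world d [ 0.1257 -0.4862 -0.0118] slide(cur axes) mm [ 480.3 -146.7   10.3] turn deg -6.7
slide after turn mm [494.1 -89.7  11.8]
```

```bash
python3 -m creep '[{"hand":0.003,"slide":[0,0,0],"turn":-6.7},{"hand":0.003,"slide":[0.04,-0.0072,0],"turn":0},{"hand":0.003,"slide":[0.05,-0.009,0],"turn":0},{"hand":0.003,"slide":[0.05,-0.009,0],"turn":0},{"hand":0.003,"slide":[0.05,-0.009,0],"turn":0}]'|grep -E "pos|open";python3 -m creep '[{"hand":0.003,"slide":[0.05,-0.009,0],"turn":0},{"hand":0.003,"slide":[0.05,-0.009,0],"turn":0},{"hand":0.003,"slide":[0.05,-0.009,0],"turn":0},{"hand":0.003,"slide":[0.05,-0.009,0],"turn":0},{"hand":0.003,"slide":[0.05,-0.009,0],"turn":0}]'|grep -E "pos|open";python3 -m creep '[{"hand":0.003,"slide":[0.05,-0.009,0],"turn":0},{"hand":0.003,"slide":[0,0,0],"turn":0},{"hand":0.003,"slide":[0,0,0],"turn":0}]'|grep -E "pos|open"; python3 go.py .567 -.084 .036 94.2; python3 bay.py pics/e3.png|sed -n 2p
```

```text
tool_pos: [0.4867, 0.212, 0.1074]
opening: 0.173
tool_pos: [0.5498, -0.0337, 0.1073]
opening: 0.167
tool_pos: [0.5621, -0.0805, 0.1075]
opening: 0.172
t 59.45 pos [ 0.5621 -0.0805  0.1075] xyaw -85.8 q7 -1.34 F [-0.5  0.6  0.1] open 0.0152
world d [ 0.0049 -0.0035 -0.0715] slide(cur axes) mm [ 4.  -4.8 71.4] turn deg 0.0
slide after turn mm [ 3.9 -4.6 71.5]
0.566 [(50, 41)]
```

```bash
python3 -m creep '[{"hand":0.003,"slide":[0.004,-0.004,0.025],"turn":0},{"hand":0.003,"slide":[0,0,0.025],"turn":0},{"hand":0.003,"slide":[0,0,0.016],"turn":0},{"hand":0.003,"slide":[0,0,0.008],"turn":0},{"hand":0.003,"slide":[0,0,0],"turn":0}]'|grep -E "pos|open|force"; python3 go.py .567 -.084 .033 94.2
```

```text
tool_pos: [0.5672, -0.0846, 0.0343]
contact_force: [0.9, -0.1, -0.5]
opening: 0.172
t 60.12 pos [ 0.5672 -0.0846  0.0343] xyaw -85.7 q7 -1.33 F [ 0.9 -0.1 -0.5] open 0.0152
world d [-0.0002  0.0006 -0.0013] slide(cur axes) mm [-0.6  0.1  1.3] turn deg 0.1
slide after turn mm [-0.6  0.1  1.3]
```

Release, then move off toward the hammer on the -y side.

```bash
python3 -m creep '[{"hand":0.019,"slide":[0,0,0],"turn":0},{"hand":0.019,"slide":[0,0,0],"turn":0},{"hand":0.019,"slide":[0,0,0],"turn":0}]'|grep -E "pos|open|force";python3 -m creep '[{"hand":0.019,"slide":[0,0,-0.02],"turn":0},{"hand":0.019,"slide":[0,0,-0.04],"turn":0},{"hand":0.05,"slide":[0,0,-0.03],"turn":0},{"hand":0.05,"slide":[0.04,0.02,0],"turn":0},{"hand":0.06,"slide":[0.05,0.03,0],"turn":0}]'|grep -E "pos|open|force";python3 -m creep '[{"hand":0.06,"slide":[0.05,0.03,0],"turn":0},{"hand":0.06,"slide":[0.05,0.03,0],"turn":0},{"hand":0.06,"slide":[0,0,0],"turn":0},{"hand":0.06,"slide":[0,0,0],"turn":0}]' | grep pos;python3 bay.py pics/e4.png
python3 - <<'E'
from h import *
p=snapshot('top');cv2.imwrite('pics/f1.png',cv2.resize(p['frame'][:,:,::-1],(800,600)))
f=p['frame'];hsv=cv2.cvtColor(f,cv2.COLOR_RGB2HSV).astype(int);H,S,V=[hsv[...,i] for i in range(3)]
X=cloud(p);roi=np.zeros(H.shape,bool);roi[235:340,340:393]=1
print([o for o in elong(p,roi&(X[...,2]>.012)&(X[...,2]<.05)&(H<18)&(S>80))]);print([o for o in elong(p,roi&(X[...,2]>.012)&(X[...,2]<.05)&(S<70))])
for n in ('hammer_head','hammer_grip'):
    d=pinpoint(n,p)
    if d: print(n,d[0]['conf'],d[0]['uv'],at_z(p,d[0]['uv'],.0155))
    s=snapshot('side');d=pinpoint(n,s)
    if d: print(n,d[0]['conf'],d[0]['uv'],at_z(s,d[0]['uv'],.0155))
E
```

```text
tool_pos: [0.5677, -0.0853, 0.035]
contact_force: [0.6, -0.4, -0.5]
opening: 0.214
tool_pos: [0.5253, -0.1783, 0.1253]
contact_force: [0.2, -1.7, -0.8]
opening: 0.532
tool_pos: [0.4719, -0.2823, 0.1247]
0.6 [(30, 47), (34, 49), (38, 49), (42, 50), (46, 45), (50, 42), (54, 44), (58, 44), (62, 37), (66, 41), (70, 43), (74, 53), (78, 55), (82, 58), (86, 58), (90, 55), (94, 44), (98, 43), (102, 36), (106, 26), (110, 49), (114, 53)]
0.566 [(30, 50), (34, 48), (38, 49), (42, 49), (46, 48), (50, 42), (54, 43), (58, 43), (62, 44), (66, 38), (70, 43), (74, 43), (78, 54), (82, 57), (86, 57), (90, 55), (94, 43), (98, 44), (102, 41), (106, 29), (110, 29), (114, 51)]
0.53 [(30, 51), (34, 49), (38, 48), (42, 49), (46, 50), (50, 46), (54, 42), (58, 44), (62, 43), (66, 40), (70, 41), (74, 44), (78, 48), (82, 57), (86, 58), (90, 57), (94, 43), (98, 42), (102, 44), (106, 41), (110, 27), (114, 39)]
[{'px': [370.0, 295.0], 'A': 664, 'xy': [0.3531, -0.2906], 'ztop': 0.0302, 'yaw': 1.9, 'L': 0.192, 'W': 0.026}]
[{'px': [380.0, 253.0], 'A': 15, 'xy': [0.4611, -0.323], 'ztop': 0.0248, 'yaw': 93.4, 'L': 0.019, 'W': 0.005}]
hammer_head 0.95 [367.8, 250.4] [ 0.46798646 -0.29092648  0.0155    ]
hammer_head 0.92 [261.7, 267.0] [ 0.47796109 -0.28787111  0.0155    ]
hammer_grip 0.62 [370.8, 260.9] [ 0.43955862 -0.29888379  0.0155    ]
hammer_grip 0.69 [245.8, 274.3] [ 0.42116812 -0.30156549  0.0155    ]
```

View pics/e4.png

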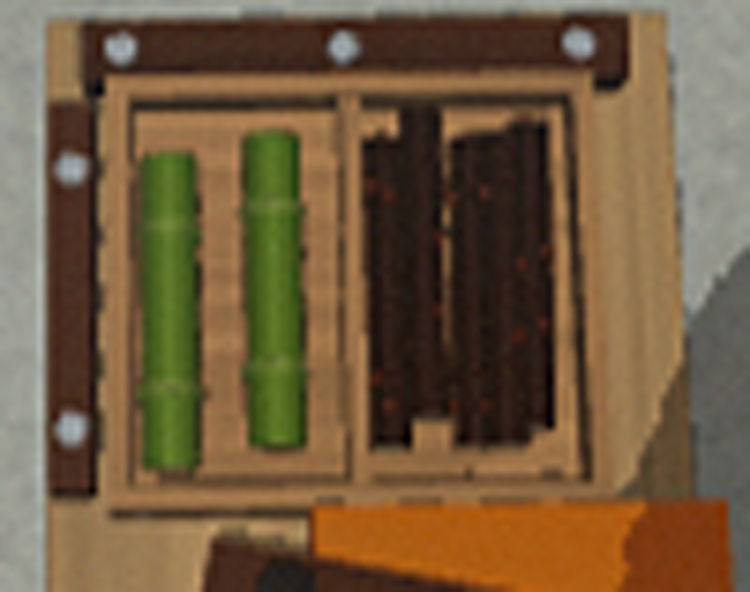

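View pics/f1.png

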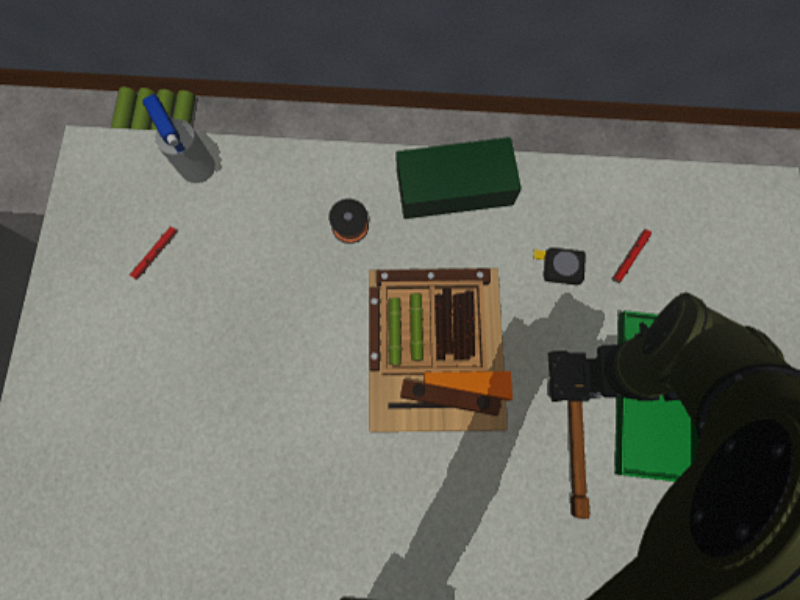

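All stems are in their bays. Willow D sits on top in the groove with its axis at about z=0.049, below the rim, and nothing else moved. Now I'll re-grip the hammer where I left it.

```bash
python3 go.py .4287 -.2905 .06 94;python3 -m creep '[{"hand":0.06,"slide":[0.005,0.02,0.02],"turn":0},{"hand":0.06,"slide":[0.005,0.02,0.02],"turn":0},{"hand":0.06,"slide":[0,0,0.02],"turn":0},{"hand":0.06,"slide":[0,0,0],"turn":0},{"hand":0.06,"slide":[0,0,0],"turn":0}]'|grep -E "pos|open"; python3 go.py .4287 -.2905 -.0135 94
python3 - <<'E'
from h import *
p=snapshot('top');c=p['frame'][220:350,330:460];cv2.imwrite('pics/f2.png',cv2.resize(c[:,:,::-1],None,fx=4.5,fy=4.5,interpolation=cv2.INTER_CUBIC))
p=snapshot('side');c=p['frame'][220:320,200:330];cv2.imwrite('pics/f2s.png',cv2.resize(c[:,:,::-1],None,fx=5,fy=5,interpolation=cv2.INTER_CUBIC))
E
```

```text
t 62.02 pos [ 0.472  -0.282   0.1245] xyaw -85.7 q7 -1.02 F [-0.3  0.2  0.1] open 0.0601
world d [-0.0433 -0.0085 -0.0645] slide(cur axes) mm [ 5.2 43.8 64.5] turn deg 0.3
slide after turn mm [ 5.5 43.7 64.5]
tool_pos: [0.4332, -0.2956, 0.065]
opening: 0.681
t 62.65 pos [ 0.4332 -0.2956  0.065 ] xyaw -85.8 q7 -0.98 F [-0.  -0.1  0.2] open 0.06
world d [-0.0045  0.0051 -0.0785] slide(cur axes) mm [-5.5  4.2 78.5] turn deg 0.2
slide after turn mm [-5.4  4.1 78.5]
```

View pics/f2.png

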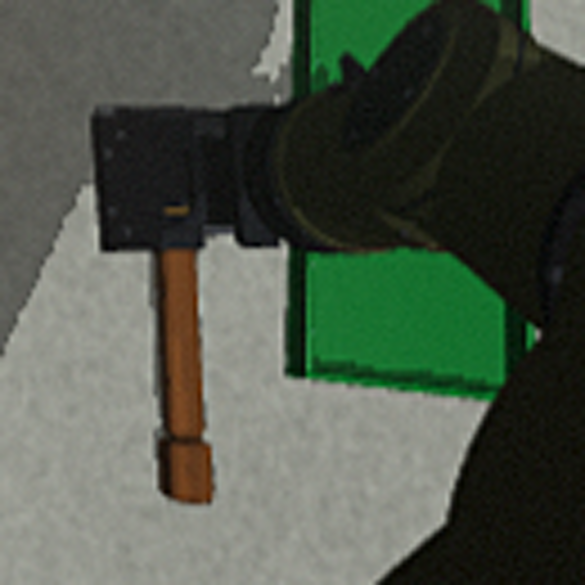

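View pics/f2s.png

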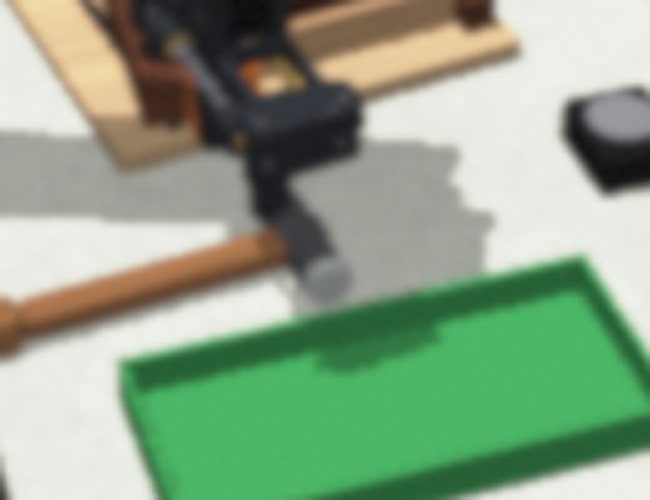

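```bash
python3 -m creep '[{"hand":0.06,"slide":[-0.005,0.004,0.025],"turn":0},{"hand":0.06,"slide":[0,0,0.025],"turn":0},{"hand":0.06,"slide":[0,0,0.018],"turn":0},{"hand":0.06,"slide":[0,0,0.009],"turn":0},{"hand":0.06,"slide":[0,0,0],"turn":0}]'|grep -E "pos|force"; python3 go.py .4287 -.2905 -.0135 94;python3 -m creep '[{"hand":0.01,"slide":[0,0,0],"turn":0},{"hand":0.01,"slide":[0,0,0],"turn":0},{"hand":0.01,"slide":[0,0,0],"turn":0},{"hand":0.01,"slide":[0,0,0],"turn":0},{"hand":0.01,"slide":[0,0,0],"turn":0}]' 60|grep -E "pos|force|open";python3 -m creep '[{"hand":0.01,"slide":[0,0,0],"turn":0},{"hand":0.01,"slide":[0,0,-0.02],"turn":0},{"hand":0.01,"slide":[0,0,-0.03],"turn":0},{"hand":0.01,"slide":[0,0,-0.04],"turn":0},{"hand":0.01,"slide":[0,0,0],"turn":0}]'|grep -E "pos|force|open"
```

```text
tool_pos: [0.428, -0.291, -0.0127]
contact_force: [0.5, 0.2, 0.2]
t 63.38 pos [ 0.428  -0.291  -0.0127] xyaw -85.8 q7 -0.98 F [0.5 0.2 0.2] open 0.0599
world d [ 0.0007  0.0005 -0.0008] slide(cur axes) mm [-0.4 -0.7  0.8] turn deg 0.2
slide after turn mm [-0.4 -0.7  0.8]
tool_pos: [0.4282, -0.2911, -0.0123]
contact_force: [0.2, -0.0, 2.5]
opening: 0.245
tool_pos: [0.429, -0.2916, 0.0792]
contact_force: [-0.5, -0.4, -4.2]
opening: 0.248
```

```bash
python3 - <<'E'
from h import *
p=snapshot('top')
C=np.array([at_z(p,uv,.032) for uv in [(394.9,199),(446.7,204.2),(448,309.8),(393.6,303.4)]]);print(C.round(4).tolist(),C.mean(0))
a=C[0]-C[3];b=C[1]-C[2];print(np.degrees(np.arctan2(a[1],a[0])),np.degrees(np.arctan2(b[1],b[0])),np.linalg.norm(a),np.linalg.norm(b),np.linalg.norm(C[0]-C[1]),np.linalg.norm(C[3]-C[2]))
s=snapshot('side');d=pinpoint('tray',s)[0];print(d['conf'],at_z(s,d['uv'],.005))
E
python3 ortho.py .032 .3 .66 -.56 -.3 pics/g1.png
```

```text
[[0.6169, -0.3647, 0.032], [0.6113, -0.5106, 0.032], [0.3243, -0.4953, 0.032], [0.3309, -0.3525, 0.032]] [ 0.47085066 -0.43078929  0.032     ]
-2.4278946259029035 -3.0592466706126458 0.2862408837880831 0.28737813663426254 0.14607019123090875 0.1429038429253524
0.67 [0.57086224 0.08952032 0.005     ]
```

View pics/g1.png

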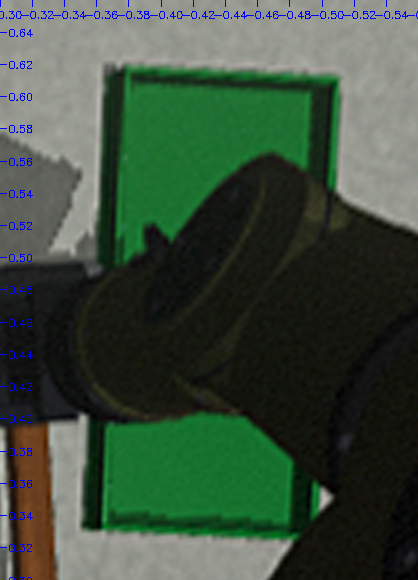

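```bash
python3 -m creep '[{"hand":0.01,"slide":[0,0,0],"turn":7},{"hand":0.01,"slide":[0,0,0],"turn":0}]'|grep -E "pos|force|open"; python3 go.py .528 -.4383 .06 87.2
```

```text
tool_pos: [0.4273, -0.2904, 0.0762]
contact_force: [1.6, 0.3, -4.4]
opening: 0.245
t 65.08 pos [ 0.4273 -0.2904  0.0762] xyaw -92.7 q7 -1.05 F [ 1.6  0.3 -4.4] open 0.0216
world d [ 0.1007 -0.1479 -0.0162] slide(cur axes) mm [ 142.9 -107.7   15.8] turn deg 0.1
slide after turn mm [ 142.8 -107.9   16.2]
```

```bash
python3 -m creep '[{"hand":0.01,"slide":[0.025,-0.019,0],"turn":0},{"hand":0.01,"slide":[0.04,-0.03,0],"turn":0},{"hand":0.01,"slide":[0.04,-0.03,0],"turn":0},{"hand":0.01,"slide":[0.038,-0.029,0],"turn":0},{"hand":0.01,"slide":[0,0,0],"turn":0}]'|grep -E "pos|force|open"; python3 -m creep '[{"hand":0.01,"slide":[0,0,0],"turn":0},{"hand":0.01,"slide":[0,0,0],"turn":0}]'|grep -E "pos|force|open"; python3 go.py .528 -.4383 -0.006 87.2;  python3 ortho.py .09 .26 .66 -.56 -.3 pics/g2.png
python3 - <<'E'
from h import *
p=snapshot('side');c=p['frame'][230:350,180:360];cv2.imwrite('pics/g2s.png',cv2.resize(c[:,:,::-1],None,fx=4.2,fy=4.2,interpolation=cv2.INTER_CUBIC))
E
```

```text
tool_pos: [0.5296, -0.4429, 0.0764]
contact_force: [-1.4, 2.3, -4.0]
opening: 0.243
tool_pos: [0.528, -0.4372, 0.0768]
contact_force: [-0.5, -0.7, -3.9]
opening: 0.242
t 65.95 pos [ 0.528  -0.4372  0.0768] xyaw -92.7 q7 -0.96 F [-0.5 -0.7 -3.9] open 0.0213
world d [-0.     -0.0011 -0.0828] slide(cur axes) mm [ 1.3 -0.2 82.8] turn deg 0.1
slide after turn mm [ 1.1 -0.  82.8]
```

View pics/g2s.png

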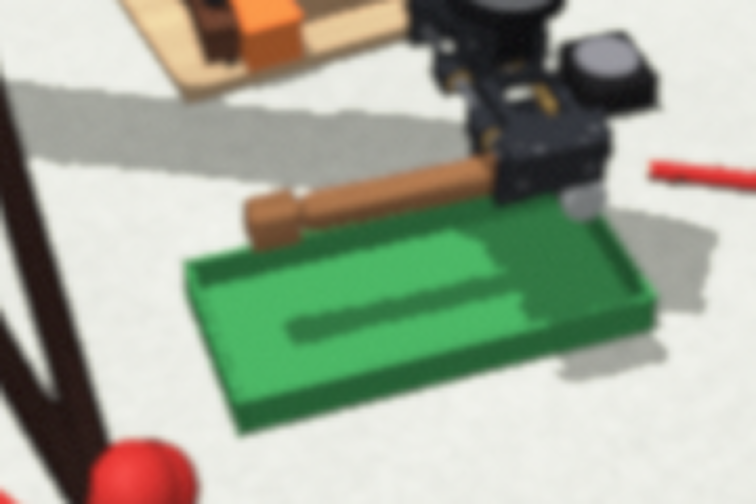

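View pics/g2.png

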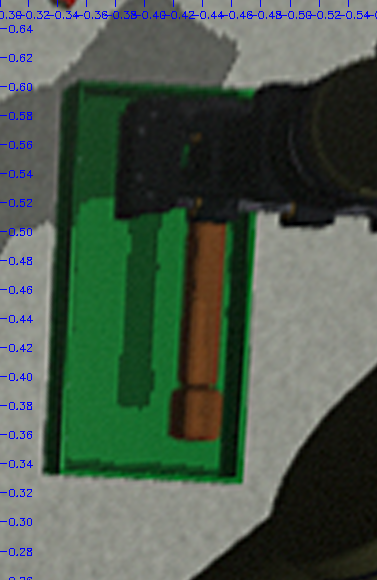

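It's lined up over the tray, with the handle end at x≈0.356 inside its near wall. Lowering now.

```bash
python3 -m creep '[{"hand":0.01,"slide":[0.001,0,0.025],"turn":0},{"hand":0.01,"slide":[0,0,0.025],"turn":0},{"hand":0.01,"slide":[0,0,0.02],"turn":0},{"hand":0.01,"slide":[0,0,0.008],"turn":0},{"hand":0.01,"slide":[0,0,0],"turn":0}]'|grep -E "pos|force|open";python3 -m creep '[{"hand":0.01,"slide":[0,0,0.004],"turn":0},{"hand":0.01,"slide":[0,0,0],"turn":0}]'|grep -E "pos|force|open"
```

```text
tool_pos: [0.5288, -0.4399, -0.0008]
contact_force: [-0.4, 0.5, -4.3]
opening: 0.245
tool_pos: [0.5291, -0.4402, -0.004]
contact_force: [-0.2, 0.5, -4.4]
opening: 0.247
```

```bash
python3 -m creep '[{"hand":0.01,"slide":[0,0,0.002],"turn":0},{"hand":0.01,"slide":[0,0,0],"turn":0}]'|grep -E "pos|force";python3 -m creep '[{"hand":0.035,"slide":[0,0,0],"turn":0},{"hand":0.035,"slide":[0,0,0],"turn":0},{"hand":0.035,"slide":[0,0,0],"turn":0},{"hand":0.035,"slide":[0,0,0],"turn":0}]'|grep -E "pos|force|open";python3 -m creep '[{"hand":0.04,"slide":[0,0,-0.01],"turn":0},{"hand":0.04,"slide":[0,0,-0.04],"turn":0},{"hand":0.04,"slide":[0,0,-0.05],"turn":0},{"hand":0.04,"slide":[0,0,-0.05],"turn":0},{"hand":0.04,"slide":[0.05,0,-0.03],"turn":0}]'|grep -E "pos|force|open"; python3 -m creep '[{"hand":0.04,"slide":[0.05,0.04,0],"turn":0},{"hand":0.04,"slide":[0.03,0.05,0],"turn":0},{"hand":0.04,"slide":[0,0.05,0],"turn":0},{"hand":0.04,"slide":[0,0.05,0],"turn":0},{"hand":0.04,"slide":[0,0,0],"turn":0}]'|grep -E "pos|force|open"
python3 - <<'E'
from h import *
p=snapshot('top');cv2.imwrite('pics/z1.png',cv2.resize(p['frame'][:,:,::-1],(800,600),interpolation=cv2.INTER_CUBIC))
p=snapshot('side');c=p['frame'][170:350,180:380];cv2.imwrite('pics/z1s.png',cv2.resize(c[:,:,::-1],None,fx=3.3,fy=3.3,interpolation=cv2.INTER_CUBIC))
E
python3 bay.py pics/z2.png
```

```text
tool_pos: [0.5289, -0.44, -0.0064]
contact_force: [-0.3, -0.5, -4.5]
tool_pos: [0.5291, -0.4402, -0.0062]
contact_force: [0.2, 0.0, -0.4]
opening: 0.395
tool_pos: [0.5302, -0.4859, 0.1775]
contact_force: [2.0, -0.5, -0.7]
opening: 0.455
tool_pos: [0.3274, -0.5608, 0.1745]
contact_force: [0.8, -0.2, -0.0]
opening: 0.459
0.6 [(30, 47), (34, 47), (38, 50), (42, 49), (46, 47), (50, 43), (54, 44), (58, 43), (62, 35), (66, 41), (70, 43), (74, 52), (78, 56), (82, 58), (86, 57), (90, 55), (94, 42), (98, 43), (102, 36), (106, 28), (110, 48), (114, 54)]
0.566 [(30, 51), (34, 48), (38, 50), (42, 49), (46, 48), (50, 40), (54, 43), (58, 43), (62, 43), (66, 40), (70, 43), (74, 44), (78, 55), (82, 59), (86, 58), (90, 56), (94, 44), (98, 44), (102, 42), (106, 27), (110, 27), (114, 53)]
0.53 [(30, 51), (34, 50), (38, 49), (42, 50), (46, 48), (50, 47), (54, 41), (58, 44), (62, 43), (66, 39), (70, 41), (74, 44), (78, 50), (82, 57), (86, 58), (90, 56), (94, 44), (98, 43), (102, 43), (106, 40), (110, 29), (114, 37)]
```

View pics/z1.png

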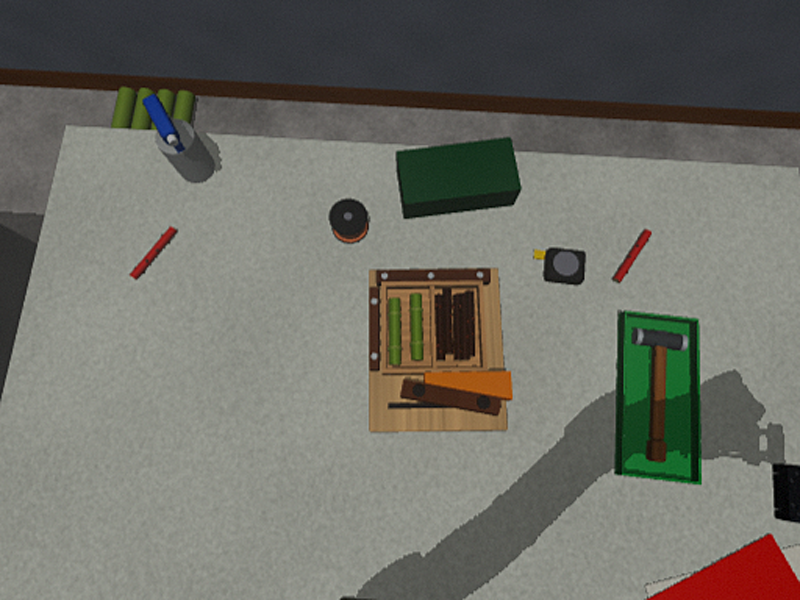

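View pics/z1s.png

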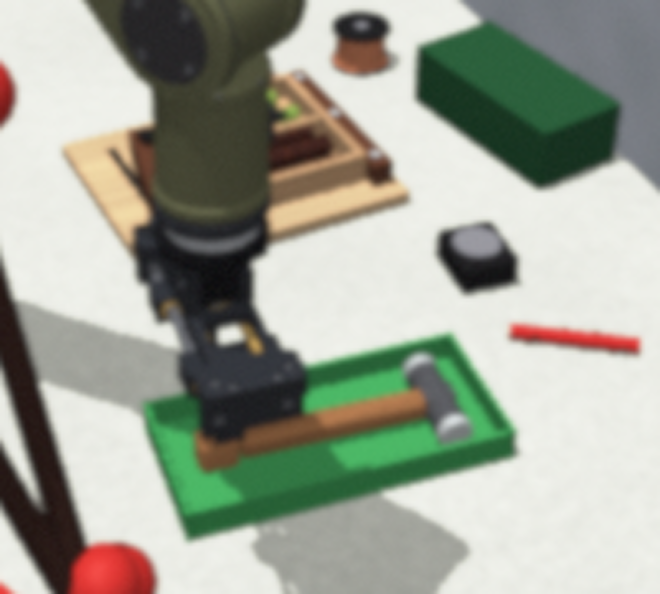

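View pics/z2.png

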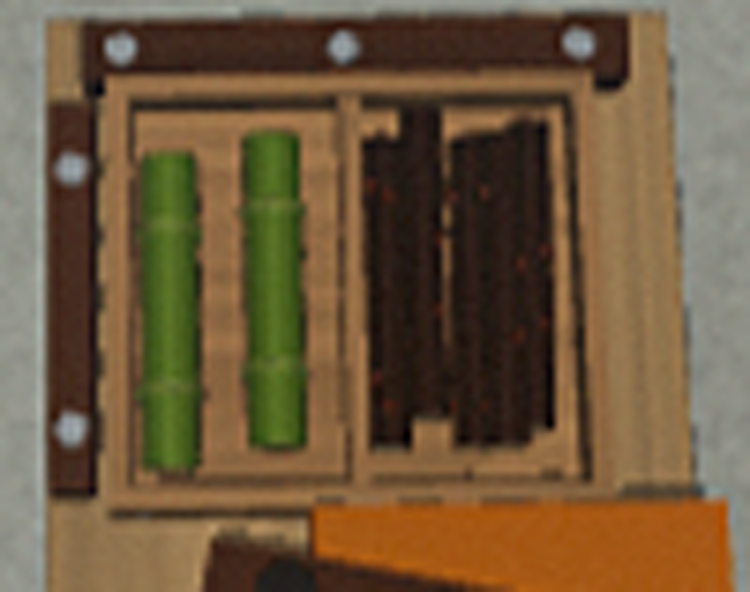

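```bash
python3 -c "
from plant import *
s=get_state();print(s['clock'],s['contact_force']);print(finish_job())"
```

```text
69.075 [ 0.44475924 -0.24807855 -0.5441513 ]
the job is handed in; nothing more can be done
None
```

I handed the job in at 69 s of the 208 s allowed. The wedge is driven tight, all five loose stems are in their bays, and the hammer lies in the green tray.

**Wedge:** I struck it with five separate hammer blows. It advanced about 25, 14 and 11 mm on the first three. The fourth (58 N) and fifth (29 N) did not move it further. The gripper never touched the wedge. The trough sits flush with the fence; a thin dark line remains along the end stop, which I judged to be under 1 mm but did not measure.

**Stems:** In the last picture bamboo1 is beside bamboo0 in the +y bay. The four loose willows are with willow0 in the -y bay. Only part of the willow pile fits on the floor:
- One willow rests in the groove above two others, with its axis at about z = 0.050. That is just below the rim, but its top stands about 6 mm above it.
- Another willow leans low against the divider.

The red look-alikes, tape measure and wire spool are where they were.

**What went wrong or disagreed:**
- **Tool height:** the real fingertips were about 24 mm higher than the reported tool position implied, so the first two hammer grasps closed on nothing. I found the bench by touch and corrected for it.
- **Bench press:** that touch check pushed the open fingertips onto the bench with about 50 N.
- **Moved willow:** one willow shifted in the bay while another was being laid, so I picked the top one up again and set it down lower.
- **Hammer order:** I laid the hammer on the bench while placing the stems, so that it went into the tray last, as asked.

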